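# Refill the gravity bottle rack and put its top back on

### The arm

A 7-joint arm with a two-finger parallel gripper is mounted at the origin on the work surface. World frame = base frame: x ahead of the robot, y to its left, z up, the work surface at z = 0. Lengths are in mm, angles in rad, forces in N, time in s.
With the tool pointing down it reaches from about 425 to 875 mm from the base axis. Payload 4.7 kg.
Tool frame: the origin (TCP) lies on the centre line of the jaws, within the pads' length; the fingertips stand 14 mm ahead of it and the grasp point (between the pads) lies 5 mm behind it; z points along the fingers, y is the direction in which the jaws open and shut (so a half turn about z gives the same grasp; the last joint's range is limited). The gripper opens to 85 mm and grips with 20 to 120 N. Pads are 22 mm wide; open, the fingers measure 114 mm over their backs; the gripper's body (76 mm by 85 mm) begins 54 mm behind the grasp point. The pads swing forward as they close: fully open they stand 13 mm farther back than shut.
Start: joints at [-1.249, 0.321, -0.07, 1.45, 0.023, 1.371, -0.057], TCP at [196.952, 619.462, 245.349] pointing down, gripper open.
Joint ranges: [-2.86, 2.86], [-0.3, 2.09], [-1.38, 1.24], [0.06, 2.45], [-1.56, 4.7], [0.09, 2.05], [-2.69, 2.69]. Speed limits (rad/s): [2.57, 2.57, 3.14, 3.14, 3.14, 3.14, 3.14].

### API

Orientations are given as a rotation vector (axis times angle).
In Python, from station import * gives the robot as it stands. The module is installed in compiled form; this text tells all that it offers.
- The arm moves only by the shell command python3 -m inch 'ROWS' [FORCE]. ROWS is JSON, one flat list of numbers, 7 for each row, row after row: the turn, a rotation vector about the tool's x, y, z scaled (see below), then the shift along the tool's x, y, z scaled (see below), then the closure, from 0 (fully open) to 1 (shut). A call has 1 to 8 rows; each row is the pose to reach, as a shift and turn from the pose commanded when the call began, along the tool's axes at that moment, turning the shorter way round; what a row does not reach only later rows make up. The controller multiplies each number of a shift by 200 mm and each number of a turn by 180 degrees. A row lasts 1/8 s, in which the tool goes at most 62.5 mm and 10.7 degrees, less where a joint would pass 70% of its speed; a pose out of reach is approached as far as the arm can. A call with a number of a shift or a turn outside -1 to 1 is refused whole. A call with a gripper value outside its range is refused whole. The fingers move at their own pace and stop on an object; FORCE is the grip in N (left out, the last holds). Time passes only in rows, so rows that repeat a pose let the fingers close. It gives the time, the measured TCP pose, the force and the opening at its end, in the units of the state.
- read_state(): the state, without advancing time (a new reading comes with each control period).
- capture(name): name is "side" or "top"; returns a dict with "frame" (384x512x3 uint8, blue, green, red), "fx", "fy", "cx", "cy" (pixels), "eye" and "orientation" of the camera in the world. Camera axes: x right, y up, looking along -z (the intrinsics and any distortion apply to the point x, -y, -z); pixel columns grow to the right and rows downward; lengths in mm; the calibration is good to about 2 mm. A picture is of the moment at which its call begins. There is no depth.
- sign_off(): hands the job in, once; it reports no verdict.
The state is a dict: "clock": time; "joint_positions": joint angles; "joint_velocities": joint speeds; "tau": joint torques, N m; "eef_pos": TCP position; "tool_rot": TCP orientation; "wrist_force": force on the tool from outside, world axes, zero at the start; "ft_torque": the same for the moment, N m; "opening": opening from 0.0 (shut) to 1.0 (fully open).
Only numpy, scipy, OpenCV 4.12 (cv2) and the standard library are available. Lean on these libraries where they do the work, as an engineer would, in place of code of your own. Each camera call takes 0.05 s, during which the arm holds its last target.

### The job

Refill the wooden bottle rack: take the two glass bottles out of the cardboard tray and lay them, one after the other, across the high rear end of its sloping lane so that each rolls down behind the bottle already there, with all the necks pointing the same way as that one's, to the rack's left (seen from its low front end). Then set the rack's wooden top, which lies on the counter, back on so that both dowel pins come up through its holes and it sits fully down. Set the glass down gently rather than dropping it, and leave the other kitchen things where they stand.

Things in the scene. Friction and masses are not known exactly. Their poses are not given: they have to be found in the camera images.
- rack: Fixed wooden gravity bottle rack, 250 mm long (x), 176 wide (y), 125 high, open on top. Origin at the centre of its underside, x to its high rear end, y to its left. Cheeks 12 mm thick leave a lane 152 mm wide. Its floor slopes 12 degrees down to the front (-x): height 30 mm at x = -125, 57 at x = 0, 82 at x = +120 mm; bottles laid across it roll down by themselves.
- rack_stop (a point): Middle of the inner face of the rack's front stop (rack x = -115 mm, 62 mm high at its top edge, where this point lies). Bottles come to rest with their axes at rack x = -92 mm (first), -46 (second) and about 0 mm (third).
- rack_feed (a point): Where to lay bottles: middle line of the lane, rack x = +55 mm, at the axis height (92 mm) of a bottle lying there. Free lane 60 mm to its rear (to a rail 15 mm above the floor) and, with two bottles at the front, 78 mm to its front. A bottle centred in the lane with its neck to the left has its own origin 29 mm to the right (rack -y) of this point.
- rack_pin_left (a point): Tip of the dowel pin on the left cheek (rack x = 0, y = +82 mm). 8 mm in diameter, it stands 22 mm above the cheek's top edge (125 mm high); its upper 10 mm taper to 4 mm.
- rack_pin_right (a point): Tip of the same kind of pin on the right cheek (rack x = 0, y = -82 mm).
- lid: The rack's lift-off wooden top, loose, 0.3 kg: a board 256 mm (x) by 186 (y) by 8 mm with two 11 mm through holes at x = 0, y = +82 and -82 mm and a bar handle on top. Origin at the centre of its underside. It fits either way round; seated, its origin is 125 mm above the rack's and the pins stand up through the holes.
- lid_handle (a point): Middle of the lid's bar handle: 14 mm thick (lid's x), 90 mm long (lid's y), 36 mm tall above the board; the point lies 24 mm above the board's upper face, 12 mm below the bar's top, 32 mm above the lid's underside.
- tray: Fixed shallow cardboard tray, 216 mm (x) by 210 (y), 28 high, walls and floor 4 mm thick; origin at the centre of its underside. Two bottles lie in it along x, head to tail, at y = +45 and -45 mm (either may be at either), bodies' middles at x = 0, axes 27 mm above the counter, held by 6 mm high saddle blocks at x = -33 and +33 mm.
- bottle_a: Closed amber glass bottle lying on its side: straight body 46 mm in diameter, 82 mm long, then shoulder and 26 mm neck; 140 mm long overall, 0.2 kg. Origin on its axis at the middle of the straight body; its x axis runs along it towards the cap (base at -41 mm, cap end at +99 mm); turns about x as it rolls. Starts in the tray, cap towards the tray's +x.
- bottle_a_cap (a point): Centre of the end of bottle_a's cap, on its axis.
- bottle_b: Closed amber glass bottle lying on its side: straight body 46 mm in diameter, 82 mm long, then shoulder and 26 mm neck; 140 mm long overall, 0.2 kg. Origin on its axis at the middle of the straight body; its x axis runs along it towards the cap (base at -41 mm, cap end at +99 mm); turns about x as it rolls. Starts in the tray, cap towards the tray's -x.
- bottle_b_cap (a point): Centre of the end of bottle_b's cap, on its axis.
- bottle_in_rack: Closed amber glass bottle lying on its side: straight body 46 mm in diameter, 82 mm long, then shoulder and 26 mm neck; 140 mm long overall, 0.2 kg. Origin on its axis at the middle of the straight body; its x axis runs along it towards the cap (base at -41 mm, cap end at +99 mm); turns about x as it rolls. Starts in the rack at the front stop, cap to the rack's left.
- bottle_in_rack_cap (a point): Centre of the end of its cap, on its axis.
- tumbler: Blue plastic tumbler, 74 mm across the rim, 120 mm tall, beyond the lid; bystander. Origin at the centre of its underside.
- creamer: White ceramic creamer with a handle, 68 mm across, 80 mm tall, beyond the lid; bystander. Origin under its centre.
- pot: Small aluminium pot, 146 mm across, 88 mm tall, long handle (to 190 mm) towards its -y; bystander beyond the rack. Origin under its centre.
- colander: Steel colander, 224 mm across, 92 mm tall, two side handles; bystander to the left of the tray. Origin under its centre.
- cutlery_rack: Red plastic cutlery rack, 110 x 200 x 130 mm, with cutlery standing in it to about 210 mm; bystander to the right of the bottle rack. Origin under its centre.
- wooden_spoon: Wooden spoon 220 mm long, lying beyond the tray; bystander.
- salt_shaker: White ceramic salt shaker, 36 mm in diameter, 75 mm tall, between the lid and the tray; bystander. Origin under its centre.
Not all that is in view belongs to the job. Leave any blue look-alike of the bottle_a alone.

How it is judged (in metres and radians):
On the way:
1. both bottles from the tray have rolled down behind the first one and lie at rest across the lane, all three necks to the rack's left (x of bottle_a in the frame of rack between -0.11 and 0.01 m and z of bottle_a in the frame of rack between 0.045 and 0.088 m and y of bottle_a in the frame of rack between -0.05 and -0.01 m and y of each of bottle_a_cap, bottle_b_cap, bottle_in_rack_cap in the frame of rack above 0.045 m and angle between the x axis of each of bottle_a, bottle_b, bottle_in_rack and the y axis of rack, either way round below 0.25 rad and linear speed of each of bottle_a, bottle_b, bottle_in_rack below 0.03 m/s and x of bottle_b in the frame of rack between -0.11 and 0.01 m and z of bottle_b in the frame of rack between 0.045 and 0.088 m and y of bottle_b in the frame of rack between -0.05 and -0.01 m and x of bottle_in_rack in the frame of rack between -0.11 and 0.01 m and z of bottle_in_rack in the frame of rack between 0.045 and 0.088 m and y of bottle_in_rack in the frame of rack between -0.05 and -0.01 m), for 0.2 s.
At the end, for the whole second after the job is handed in: All three bottles lie at rest across the lane, packed to the front stop (no axis over 10 mm behind the rack's middle, within 0.25 rad of square), necks to the rack's left; the top sits on both pins (within 5 mm of centred, at most 4 mm high, level to 0.04, turned under 0.06 rad) (all of step 1 and z of lid in the frame of rack between 0.12 and 0.129 m and x of lid in the frame of rack between -0.005 and 0.005 m and y of lid in the frame of rack between -0.005 and 0.005 m and angle between the x axis of lid and the x axis of rack, either way round below 0.06 rad and angle between lid's own z axis and vertical below 0.04 rad and linear speed of lid below 0.02 m/s); the robot touches nothing.
It fails at once if another kitchen thing is moved more than 30 mm (distance of any of tumbler, creamer, pot, colander, cutlery_rack, wooden_spoon, salt_shaker from where it was at the start of the episode above 0.03 m).
It fails at once if a bottle is dropped: faster than 1.2 m/s while out of the grip ((linear speed of bottle_a above 1.2 m/s and contact force between the fingers and bottle_a below 0.5 N) or (linear speed of bottle_b above 1.2 m/s and contact force between the fingers and bottle_b below 0.5 N) or (linear speed of bottle_in_rack above 1.2 m/s and contact force between the fingers and bottle_in_rack below 0.5 N)).
It also fails if it takes over 67 s, if anything falls off the work surface, if the arm or the gripper's body presses on something with over 40 N, if the wrist force passes 120 N, or if a joint passes its speed limit or range.

## Working session

There is one attempt and no reset: what is moved stays moved. The work goes in short steps, Python scripts to look and compute and a shell command to move; the robot and the scene stay as the last step left them, time stands still between calls to the robot, and variables do not carry over. Pictures are saved under pics/ and viewed, and the job is handed in when it is done.

```bash
mkdir -p pics; python3 - <<'E'
from station import *
import cv2,pickle
s=read_state();print(s)
for n in("side","top"):
    c=capture(n);cv2.imwrite(f"pics/{n}0.png",c["frame"]);pickle.dump(c,open(f"{n}0.pkl","wb"))
    print({k:v for k,v in c.items() if k!="frame"})
E
```

```text
{'clock': 0.0, 'joint_positions': array([-1.24886604,  0.32182905, -0.07007437,  1.45170375,  0.02261818,
        1.37084982, -0.05692333]), 'joint_velocities': array([-0.00015493,  0.00194229,  0.00137824, -0.00096919,  0.00040634,
        0.00068043, -0.00011153]), 'tau': array([ 6.93298862e-04, -4.93587399e+01, -3.82021526e-01, -3.14328754e+01,
        1.29068701e-02,  1.15750660e-02,  9.06013440e-06]), 'eef_pos': array([196.83929015, 618.91033864, 244.20507723]), 'tool_rot': array([-0.48160074, -3.10427119,  0.00313309]), 'wrist_force': array([-1.42291588, -0.88795931,  0.66721805]), 'ft_torque': array([0.00986635, 0.00787425, 0.04540184]), 'opening': 0.999499742276702}
{'fx': 450.6915177453032, 'fy': 450.6915177453032, 'cx': 256.8202706830642, 'cy': 195.35901103203122, 'eye': array([1649.55208767, -908.75718714, 1133.99537386]), 'orientation': array([0.88326128, 0.4101105 , 0.76889363])}
{'fx': 458.1752452294293, 'fy': 458.1752452294293, 'cx': 257.60926756103925, 'cy': 198.53996648054593, 'eye': array([ 365.01713136,   29.84817018, 1816.30288938]), 'orientation': array([ 0.09066243, -0.08305152, -1.54085147])}
```

View pics/top0.png

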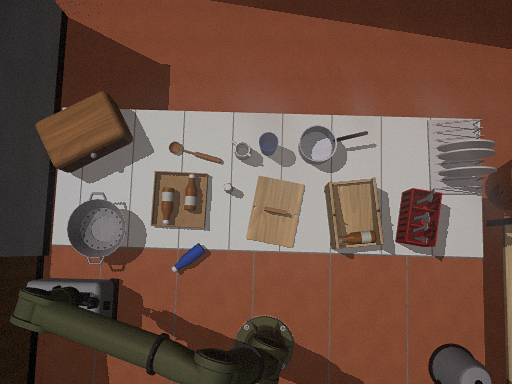

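View pics/side0.png

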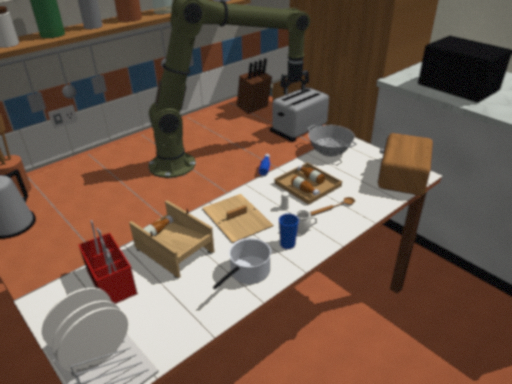

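```bash
cat > h.py <<'E'
import numpy as np,cv2,pickle
from scipy.spatial.transform import Rotation as R
def ray(c,u,v):
    d=np.array([(u-c["cx"])/c["fx"],-(v-c["cy"])/c["fy"],-1.]);return R.from_rotvec(c["orientation"]).apply(d)
def onz(c,u,v,z):
    d=ray(c,u,v);e=np.array(c["eye"]);return e+d*(z-e[2])/d[2]
def proj(c,p):
    q=R.from_rotvec(c["orientation"]).inv().apply(np.array(p)-c["eye"]);return np.array([c["cx"]+c["fx"]*q[0]/-q[2],c["cy"]-c["fy"]*q[1]/-q[2]])
def tri(c1,p1,c2,p2):
    d1=ray(c1,*p1);d2=ray(c2,*p2);d1/=np.linalg.norm(d1);d2/=np.linalg.norm(d2)
    A=np.stack([d1,-d2],1);t=np.linalg.lstsq(A,c2["eye"]-c1["eye"],rcond=None)[0]
    a=c1["eye"]+t[0]*d1;b=c2["eye"]+t[1]*d2;return (a+b)/2,np.linalg.norm(a-b)
def crop(c,x0,y0,w,h,s,name):
    cv2.imwrite(f"pics/{name}.png",cv2.resize(c["frame"][y0:y0+h,x0:x0+w],None,fx=s,fy=s,interpolation=cv2.INTER_CUBIC))
def L(n):return pickle.load(open(n+".pkl","rb"))
E
python3 - <<'E'
from h import *
t=L("top0");s=L("side0")
crop(t,145,160,70,80,7,"c1");crop(t,235,165,150,95,5,"c2");crop(s,120,150,230,130,3.4,"c3")
print(onz(t,265,345,0),onz(t,180,200,0),onz(t,63,110,0),onz(t,480,255,0))
E
```

```text
[ 0.82523536 -2.99509308  0.        ] [552.81840736 350.92183992   0.        ] [908.64935837 846.0994763    0.        ] [ 368.75828472 -838.08689335    0.        ]
```

View pics/c1.png

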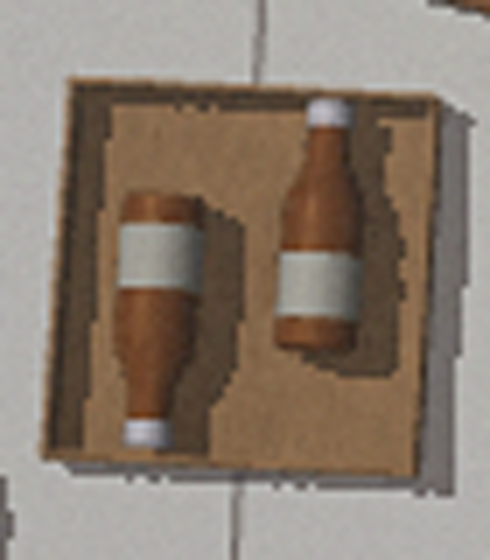

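View pics/c2.png

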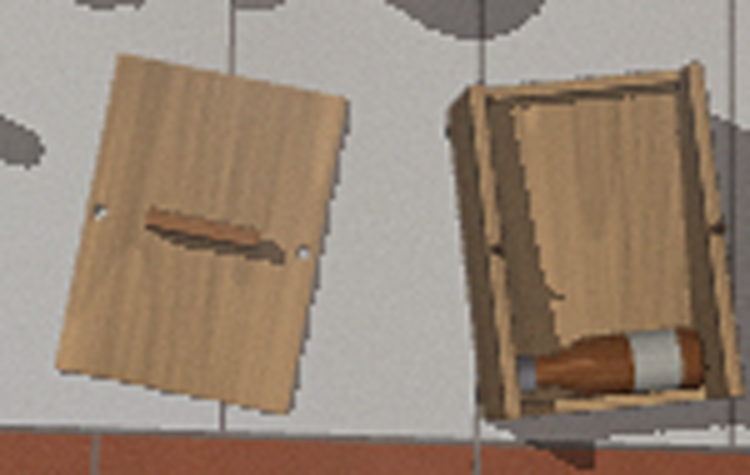

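View pics/c3.png

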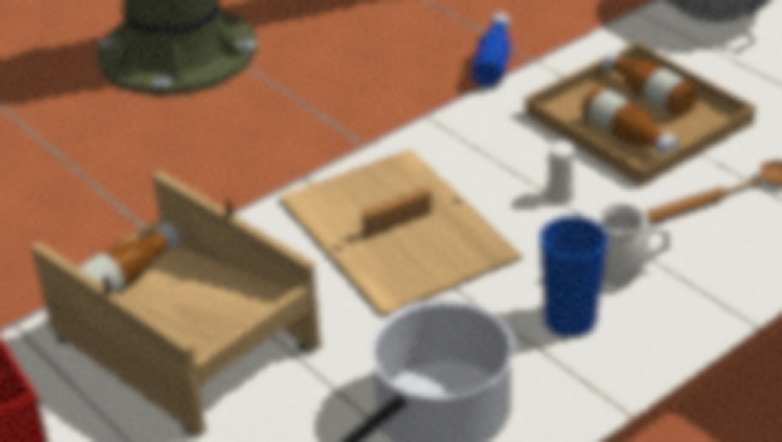

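```bash
python3 - <<'E'
from h import *
t=L("top0")
def P(x,y,s,ox,oy,z):return onz(t,(x+.5)/s-.5+ox,(y+.5)/s-.5+oy,z)
print("tray")
q=[P(x,y,7,145,160,28) for x,y in((68,80),(440,97),(415,475),(45,458))]
q=np.array(q);print(q.round(1),q.mean(0).round(1))
d=(q[0]+q[1]-q[2]-q[3]);print("len",np.linalg.norm(d)/2,"yaw",np.degrees(np.arctan2(d[1],d[0])))
d=(q[0]+q[3]-q[1]-q[2]);print("wid",np.linalg.norm(d)/2,"yawy",np.degrees(np.arctan2(-d[0],d[1])))
for b in(((162,192),(147,447)),((315,347),(330,98))):
    p=[P(*a,7,145,160,27) for a in b];d=p[1]-p[0];print("bot",p[0].round(1),p[1].round(1),np.linalg.norm(d),np.degrees(np.arctan2(d[1],d[0])),"body",(p[0]+d*41/140).round(1))
print("lid")
q=np.array([P(x,y,5,235,165,8) for x,y in((120,55),(347,98),(290,412),(57,369))]);print(q.round(1),q.mean(0).round(1))
d=(q[0]+q[1]-q[2]-q[3]);print("len",np.linalg.norm(d)/2,"yaw",np.degrees(np.arctan2(d[1],d[0])))
d=(q[0]+q[3]-q[1]-q[2]);print("wid",np.linalg.norm(d)/2,"yawy",np.degrees(np.arctan2(-d[0],d[1])))
h=[P(100,211,5,235,165,8),P(303,253,5,235,165,8)];d=h[0]-h[1];print("holes",h,np.linalg.norm(d),"mid",(h[0]+h[1])/2,np.degrees(np.arctan2(-d[0],d[1])))
print("rack")
q=np.array([P(x,y,5,235,165,125) for x,y in((470,88),(703,64),(742,394),(503,417))]);print(q.round(1),q.mean(0).round(1))
d=(q[0]+q[1]-q[2]-q[3]);print("len",np.linalg.norm(d)/2,"yaw",np.degrees(np.arctan2(d[1],d[0])))
d=(q[0]+q[3]-q[1]-q[2]);print("wid",np.linalg.norm(d)/2,"yawy",np.degrees(np.arctan2(-d[0],d[1])))
h=[P(497,251,5,235,165,147),P(717,228,5,235,165,147)];d=h[0]-h[1];print("pins",h,np.linalg.norm(d),"mid",(h[0]+h[1])/2,np.degrees(np.arctan2(-d[0],d[1])))
crop(t,320,170,70,85,7,"c4");
crop(t,240,170,70,80,7,"c5");
E
```

```text
tray
[[662.4 453.2  28. ]
 [658.5 242.5  28. ]
 [445.  247.8  28. ]
 [448.6 454.6  28. ]] [553.6 349.5  28. ]
len 213.65536889560835 yaw -0.9003164056737453
wid 208.77066529947808 yawy -1.0292989728675497
bot [600.2 397.   27. ] [456.4 398.2  27. ] 143.75903323761676 179.53286086739445 body [558.1 397.4  27. ]
bot [515.1 306.9  27. ] [656.4 304.8  27. ] 141.34118861668404 -0.8683193008383379 body [556.4 306.3  27. ]
lid
[[ 658.7   40.2    8. ]
 [ 629.1 -141.6    8. ]
 [ 379.1 -101.2    8. ]
 [ 407.5   82.7    8. ]] [518.6 -30.    8. ]
len 254.04447822562867 yaw -9.393680410576685
wid 185.09959028700456 yawy -9.021255012561094
holes [array([533.20399185,  52.51073685,   8.        ]), array([ 504.37439619, -108.93961459,    8.        ])] 164.0041510636117 mid [518.78919402 -28.21443887   8.        ] -10.124388184036265
rack
[[ 622.1 -222.   125. ]
 [ 645.  -395.5  125. ]
 [ 400.7 -424.1  125. ]
 [ 378.9 -248.9  125. ]] [ 511.7 -322.6  125. ]
len 245.3301902779902 yaw 6.497287946261696
wid 175.7342347038402 yawy 7.308135299677659
pins [array([ 499.11041303, -239.75099647,  147.        ]), array([ 520.4725143 , -400.14001044,  147.        ])] 161.80536200335058 mid [ 509.79146366 -319.94550345  147.        ] 7.586535134380813
```

View pics/c4.png

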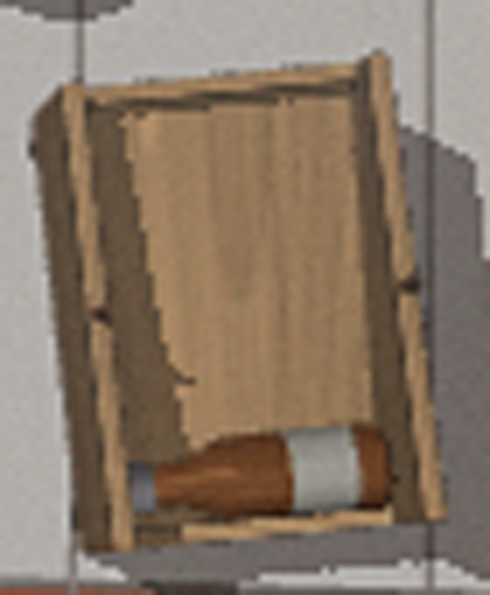

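```bash
cat > plan.py <<'E'
# plan.py x y z yaw_of_tool_y : needed turn and shift (move units) from measured pose
import sys
from h import *
from station import *
def main():
    x,y,z,yaw=map(float,sys.argv[1:5]);s=read_state()
    Rc=R.from_rotvec(s["tool_rot"]);a=np.radians(yaw);ty=np.array([np.cos(a),np.sin(a),0]);tz=np.array([0,0,-1.])
    Rt=R.from_matrix(np.stack([np.cross(ty,tz),ty,tz],1))
    turn=(Rc.inv()*Rt).as_rotvec();d=np.array([x,y,z])-s["eef_pos"];sh=Rc.inv().apply(d)
    print("t",round(s["clock"],2),"pos",s["eef_pos"].round(1),"ty yaw",round(np.degrees(np.arctan2(*Rc.as_matrix()[[1,0],1])),2),"F",s["wrist_force"].round(1),"open",round(s["opening"],3),"j",s["joint_positions"].round(2))
    print("turn/180",(np.degrees(turn)/180).round(4),"rows>=",np.degrees(np.linalg.norm(turn))/10.7,"shift/200",(sh/200).round(4),"rows>=",np.linalg.norm(sh)/62.5)
if __name__=="__main__":main()
E
python3 plan.py 549.5 396 130 89.1
```

```text
t 0.1 pos [196.8 619.  244.3] ty yaw 72.37 F [-0.2  0.5 -0.3] open 0.997 j [-1.25  0.32 -0.07  1.45  0.02  1.37 -0.06]
turn/180 [-0.0006 -0.0001 -0.093 ] rows>= 1.5639915573391268 shift/200 [-2.0182 -0.5274  0.5726] rows>= 6.922134941410391
```

```bash
python3 -m inch '[0,0,0,-0.3,-0.08,0.08,0.2, 0,0,0,-0.6,-0.16,0.16,0.2, 0,0,0,-0.9,-0.24,0.24,0.2, 0,0,0,-1,-0.26,0.28,0.2]' 60; python3 plan.py 549.5 396 130 89.1
```

```text
clock: 0.6
eef_pos: [376.1, 505.1, 188.0]
tool_rot: [0.491, 3.102, -0.005]
wrist_force: [-1.1, 0.1, -0.3]
opening: 0.799
t 0.6 pos [376.1 505.1 188. ] ty yaw 72.0 F [-1.1  0.1 -0.3] open 0.799 j [-1.    0.31  0.03  1.58 -0.01  1.25  0.29]
turn/180 [-0.0009  0.0005 -0.095 ] rows>= 1.5985060761650562 shift/200 [-0.9925 -0.2502  0.2922] rows>= 3.406370588619713
```

```bash
python3 -m inch '[0,0,-0.05,-0.3,-0.075,0.08,0.2, 0,0,-0.095,-0.6,-0.15,0.16,0.2, 0,0,-0.095,-0.9,-0.22,0.25,0.2, 0,0,-0.095,-0.99,-0.25,0.29,0.2, 0,0,-0.095,-0.99,-0.25,0.29,0.2]'; python3 plan.py 549.5 396 28 89.1; python3 - <<'E'
from h import *
from station import *
c=capture("top");crop(c,130,140,110,110,6,"d1")
E
```

```text
clock: 1.23
eef_pos: [546.1, 399.4, 129.8]
tool_rot: [-0.021, -3.14, 0.003]
wrist_force: [-0.8, -0.2, 0.0]
opening: 0.796
t 1.23 pos [546.1 399.4 129.8] ty yaw 89.25 F [-0.8 -0.2  0. ] open 0.796 j [-0.73  0.45  0.08  1.52 -0.04  1.18  0.91]
turn/180 [-0.0007 -0.0006  0.0008] rows>= 0.020666103048213307 shift/200 [-0.0181 -0.0158  0.5089] rows>= 1.6303297412674749
```

View pics/d1.png

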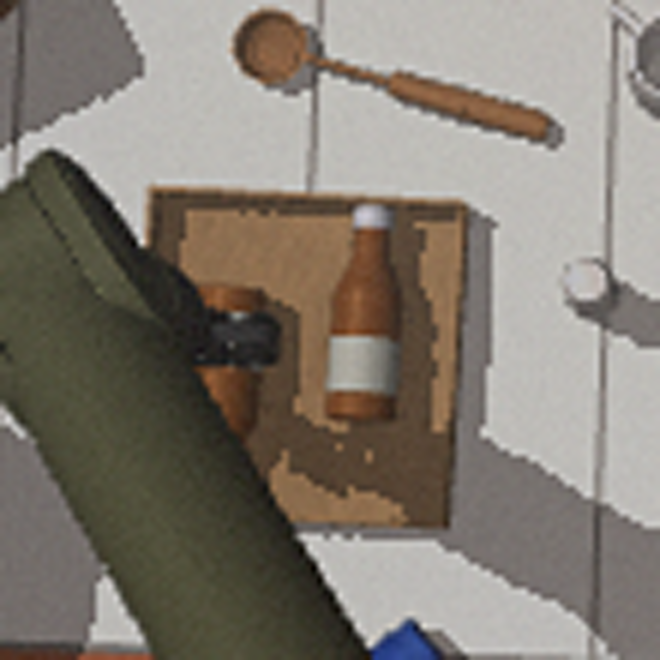

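The gripper stands over the left bottle (crop ~(235,335)), jaws either side of its body. Descending and gripping.

```bash
python3 -m inch '[0,0,0,-0.018,-0.016,0.25,0.2, 0,0,0,-0.018,-0.016,0.46,0.2, 0,0,0,-0.018,-0.016,0.509,0.2, 0,0,0,-0.018,-0.016,0.509,0.2]'; python3 plan.py 549.5 396 28 89.1
python3 -m inch '[0,0,0,0,0,0,0.6, 0,0,0,0,0,0,0.6, 0,0,0,0,0,0,0.6, 0,0,0,0,0,0,0.6]' 50;python3 plan.py 549.5 396 28 89.1
```

```text
clock: 1.78
eef_pos: [547.7, 400.6, 30.4]
tool_rot: [-0.01, -3.141, -0.002]
wrist_force: [0.7, -0.4, -0.0]
opening: 0.801
t 1.77 pos [547.7 400.6  30.4] ty yaw 89.62 F [ 0.7 -0.4 -0. ] open 0.801 j [-0.73  0.55  0.07  1.59 -0.05  1.01  0.93]
turn/180 [ 0.0004 -0.0001  0.0029] rows>= 0.049235568732142805 shift/200 [-0.0093 -0.0229  0.0118] rows>= 0.08760404353409104
clock: 2.28
eef_pos: [551.1, 396.8, 32.7]
tool_rot: [0.017, 3.138, -0.001]
wrist_force: [-1.1, -4.6, 5.8]
opening: 0.514
t 2.27 pos [551.1 396.8  32.7] ty yaw 89.37 F [-1.1 -4.6  5.8] open 0.514 j [-0.72  0.54  0.08  1.59 -0.04  1.01  0.93]
turn/180 [-0.0002  0.001   0.0015] rows>= 0.0313360300135121 shift/200 [ 0.0079 -0.0042  0.0233] rows>= 0.0797482390671661
```

```bash

python3 -m inch '[0,0,0,0,0,0,0.2, 0,0,0,0,0,0,0.2,0,0,0,0,0,0,0.2]';python3 plan.py 549.5 396 24 89.1
```

```text
clock: 2.65
eef_pos: [548.8, 399.2, 29.9]
tool_rot: [0.014, 3.141, 0.001]
wrist_force: [-0.5, -0.9, 0.1]
opening: 0.798
t 2.65 pos [548.8 399.2  29.9] ty yaw 89.5 F [-0.5 -0.9  0.1] open 0.798 j [-0.72  0.55  0.07  1.59 -0.05  1.01  0.93]
turn/180 [0.0003 0.0001 0.0022] rows>= 0.03752805701921693 shift/200 [-0.0036 -0.0159  0.0296] rows>= 0.10817151957171932
```

```bash

python3 -m inch '[0,0,0,-0.003,-0.016,0.03,0.2, 0,0,0,-0.003,-0.016,0.04,0.2,0,0,0,-0.003,-0.016,0.04,0.2]';python3 plan.py 549.5 396 22 89.1
python3 -m inch '[0,0,0,0,0,0,0.6, 0,0,0,0,0,0,0.6, 0,0,0,0,0,0,0.6, 0,0,0,0,0,0,0.6]' 50;python3 plan.py 549.5 396 22 89.1
```

```text
clock: 3.02
eef_pos: [549.2, 395.0, 20.9]
tool_rot: [-0.015, -3.141, 0.001]
wrist_force: [-0.5, 0.1, 0.6]
opening: 0.8
t 3.02 pos [549.2 395.   20.9] ty yaw 89.46 F [-0.5  0.1  0.6] open 0.8 j [-0.72  0.56  0.07  1.6  -0.05  0.99  0.93]
turn/180 [-0.0002 -0.0002  0.002 ] rows>= 0.03381877643878619 shift/200 [-0.0012  0.0051 -0.0053] rows>= 0.0238657607801925
clock: 3.52
eef_pos: [549.7, 395.7, 22.0]
tool_rot: [0.014, 3.141, 0.001]
wrist_force: [0.1, 0.8, 1.8]
opening: 0.522
t 3.52 pos [549.7 395.7  22. ] ty yaw 89.47 F [0.1 0.8 1.8] open 0.522 j [-0.72  0.55  0.07  1.6  -0.05  0.99  0.93]
turn/180 [0.0003 0.0002 0.0021] rows>= 0.03551081309854302 shift/200 [ 0.0011  0.0015 -0.0002] rows>= 0.006195269474537849
```

```bash

python3 -m inch '[0,0,0,0,0,-0.25,0.6, 0,0,0,0,0,-0.5,0.6, 0,0,0,0,0,-0.75,0.6, 0,0,0,0,0,-0.9,0.6,0,0,0,0,0,-0.9,0.6]' ;python3 plan.py 568 -337.5 200 7.1
python3 - <<'E'
from h import *
from station import *
c=capture("top");crop(c,130,140,110,110,5,"d2")
c=capture("side");crop(c,250,80,140,130,4,"d3")
E
```

```text
clock: 4.15
eef_pos: [550.6, 395.8, 203.9]
tool_rot: [0.015, 3.138, 0.004]
wrist_force: [-0.3, 0.7, -2.9]
opening: 0.525
t 4.15 pos [550.6 395.8 203.9] ty yaw 89.46 F [-0.3  0.7 -2.9] open 0.525 j [-0.73  0.39  0.09  1.44 -0.03  1.31  0.92]
turn/180 [1.500e-03 3.000e-04 4.575e-01] rows>= 7.696748611304259 shift/200 [-0.122  -3.6654  0.01  ] rows>= 11.735937075473583
```

View pics/d2.png

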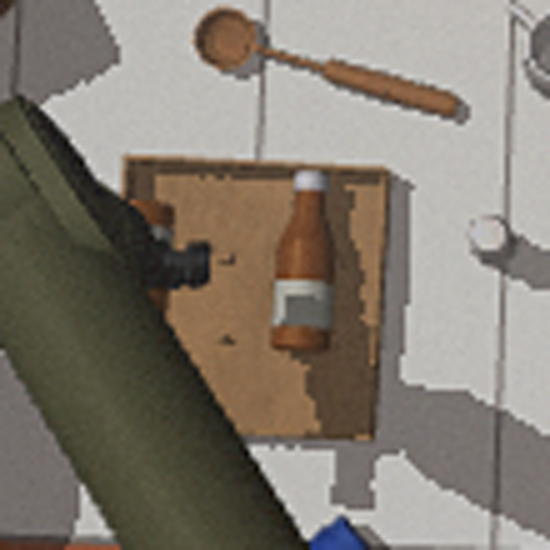

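View pics/d3.png

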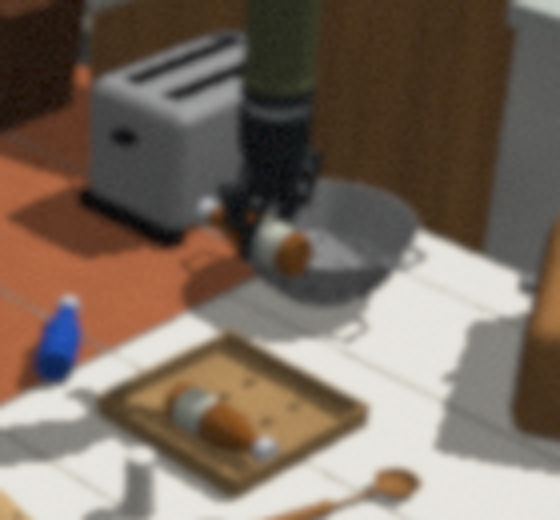

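```bash
python3 - <<'E'
from h import *
t=L("top0");s=L("side0")
print(onz(t,161.4,179.8,209+15), tri(t,(160.8,179.9),s,(323.8,143.7)))
E
python3 -m inch '[0,0,0.05,-0.03,-0.3,0,0.6, 0,0,0.1,-0.06,-0.6,0,0.6, 0,0,0.15,-0.1,-0.9,0,0.6, 0,0,0.18,-0.1,-1,0,0.6]'; python3 plan.py 568 -337.5 200 7.1
```

```text
[599.1816703  380.09153631 224.        ] (array([600.45982431, 384.75011018, 212.18726726]), np.float64(0.1217390837897737))
clock: 4.75
eef_pos: [567.3, 188.1, 198.6]
tool_rot: [-0.907, -3.006, 0.009]
wrist_force: [-0.7, 0.1, -1.9]
opening: 0.523
t 4.75 pos [567.3 188.1 198.6] ty yaw 56.43 F [-0.7  0.1 -1.9] open 0.523 j [-0.58  0.24  0.25  1.66 -0.06  1.26  0.67]
turn/180 [-0.0018  0.0006  0.274 ] rows>= 4.609932846000498 shift/200 [-1.4563 -2.1878  0.0052] rows>= 8.410303209545189
```

```bash
python3 -m inch '[0,0,0.05,-0.15,-0.23,0,0.6, 0,0,0.1,-0.3,-0.46,0,0.6, 0,0,0.15,-0.45,-0.7,0,0.6, 0,0,0.2,-0.6,-0.92,0,0.6, 0,0,0.23,-0.65,-1,0,0.6]'; python3 plan.py 567.7 -335.5 200 7.1
```

```text
clock: 5.38
eef_pos: [565.9, -48.6, 198.9]
tool_rot: [-1.909, -2.492, 0.007]
wrist_force: [-0.4, 0.7, -2.0]
opening: 0.52
t 5.38 pos [565.9 -48.6 198.9] ty yaw 15.1 F [-0.4  0.7 -2. ] open 0.52 j [-0.38  0.19  0.47  1.73 -0.09  1.25  0.37]
turn/180 [-0.0015  0.0005  0.0444] rows>= 0.747790497551218 shift/200 [-1.3874 -0.3649 -0.0022] rows>= 4.590827166883961
```

```bash
python3 plan.py 567.7 -335.5 200 7.1
```

```text
t 5.38 pos [565.9 -48.6 198.9] ty yaw 15.1 F [-0.4  0.7 -2. ] open 0.52 j [-0.38  0.19  0.47  1.73 -0.09  1.25  0.37]
turn/180 [-0.0015  0.0005  0.0444] rows>= 0.747790497551218 shift/200 [-1.3874 -0.3649 -0.0022] rows>= 4.590827166883961
```

```bash
python3 -m inch '[0,0,0.02,-0.3,-0.08,0,0.6, 0,0,0.044,-0.6,-0.16,0,0.6, 0,0,0.044,-0.85,-0.23,0,0.6, 0,0,0.044,-0.95,-0.25,0,0.6, 0,0,0.044,-0.95,-0.25,0,0.6]'; python3 plan.py 567.7 -335.5 180 7.1
```

```text
clock: 6.0
eef_pos: [569.0, -241.9, 198.8]
tool_rot: [-2.069, -2.359, 0.005]
wrist_force: [-0.4, 1.0, -1.9]
opening: 0.525
t 6.0 pos [ 569.  -241.9  198.8] ty yaw 7.49 F [-0.4  1.  -1.9] open 0.525 j [-0.13  0.31  0.6   1.61 -0.18  1.27  0.63]
turn/180 [-0.0015 -0.0001  0.0022] rows>= 0.04484370458409756 shift/200 [-0.463  -0.0672  0.094 ] rows>= 1.527234180639185
```

```bash
python3 -m inch '[0,0,0.002,-0.25,-0.03,0,0.6, 0,0,0.002,-0.463,-0.067,0.0,0.6, 0,0,0.002,-0.463,-0.067,0.04,0.6, 0,0,0.002,-0.463,-0.067,0.08,0.6]'; python3 plan.py 567.7 -335.5 90 7.1
python3 - <<'E'
from h import *
from station import *
c=capture("top");crop(c,310,150,100,110,5,"d4");pickle.dump(c,open("t1.pkl","wb"))
c=capture("side");crop(c,110,170,120,130,4,"d5");pickle.dump(c,open("s1.pkl","wb"))
E
```

```text
clock: 6.5
eef_pos: [570.5, -330.9, 183.5]
tool_rot: [-2.07, -2.359, -0.001]
wrist_force: [0.0, 0.6, -2.3]
opening: 0.522
t 6.5 pos [ 570.5 -330.9  183.5] ty yaw 7.49 F [ 0.   0.6 -2.3] open 0.522 j [ 0.02  0.42  0.62  1.52 -0.25  1.28  0.8 ]
turn/180 [-0.0005 -0.0009  0.0021] rows>= 0.040206310734914145 shift/200 [-0.0222 -0.0164  0.4675] rows>= 1.4986995098125193
```

View pics/d4.png

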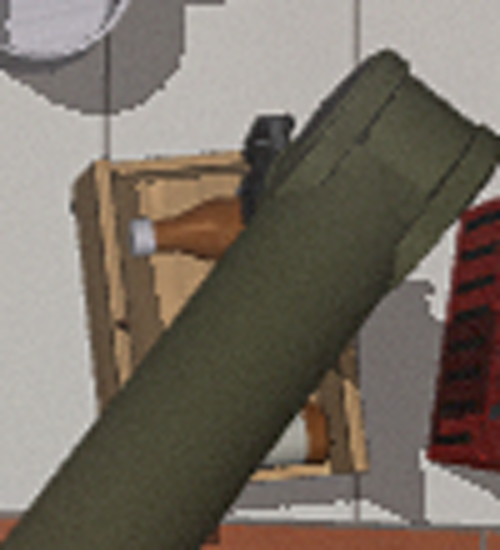

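View pics/d5.png

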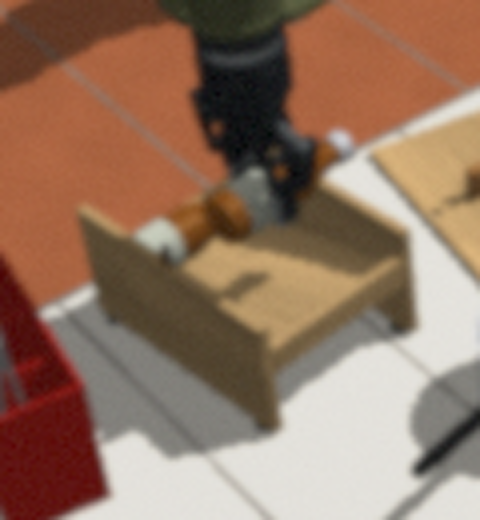

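```bash
python3 - <<'E'
from h import *
t=L("t1");s=L("s1")
def rk(p):
    a=np.radians(7.1);d=np.array(p)-[510.5,-321.5,0];return np.array([d[0]*np.cos(a)+d[1]*np.sin(a),-d[0]*np.sin(a)+d[1]*np.cos(a),p[2]]).round(1)
o=np.array
p=onz(t,336.4,197.4,188.5);print("cap top-only",rk(p))
p,e=tri(t,(336.4,197.4),s,(196.7,203.7));print("cap tri",rk(p),e)
d=ray(s,167.6,222.9)
p=onz(s,167.6,222.9,188.5);print("base side-only",rk(p))
# rack refs in side view
for n,(x,y,z) in dict(pinL=(0,82,147),rl=(125,82,125),rr=(125,-82,125),fr=(-125,-82,125)).items():
    a=np.radians(7.1);w=o([510.5+x*np.cos(a)-y*np.sin(a),-321.5+x*np.sin(a)+y*np.cos(a),z]);u=proj(s,w);v=proj(t,w);print(n,"side crop",((u-[110,170]+.5)*4-.5).round(1),"top crop",((v-[310,150]+.5)*5-.5).round(1))
print("tcp",rk([570.5,-330.9,183.5]))
E
```

```text
cap top-only [ 57.4  74.  188.5]
cap tri [ 58.7  77.4 195.3] 5.9356739782255294
base side-only [ 58.3 -50.2 188.5]
pinL side crop [309.5 151.8] top crop [122.5 324.3]
rl side crop [407.6 227.3] top crop [ 98.6 160. ]
rr side crop [264.3 325. ] top crop [317.2 139.2]
fr side crop [ 81.3 201.9] top crop [359.2 474.4]
tcp [ 58.4 -16.7 183.5]
```

```bash
python3 -m inch '[0,0,0.002,-0.022,-0.016,0.0,0.6, 0,0,0.002,-0.022,-0.016,0.15,0.6, 0,0,0.002,-0.022,-0.016,0.3,0.6, 0,0,0.002,-0.022,-0.016,0.40,0.6, 0,0,0.002,-0.022,-0.016,0.40,0.6,0,0,0.002,-0.022,-0.016,0.40,0.6]'; python3 plan.py 567.7 -335.5 89 7.1
python3 - <<'E'
from h import *
from station import *
c=capture("top");crop(c,310,150,100,110,5,"d6")
c=capture("side");crop(c,110,170,120,130,4,"d7")
E
```

```text
clock: 7.35
eef_pos: [568.5, -338.8, 106.8]
tool_rot: [2.08, 2.352, 0.001]
wrist_force: [0.0, 0.2, -2.0]
opening: 0.52
t 7.35 pos [ 568.5 -338.8  106.8] ty yaw 7.03 F [ 0.   0.2 -2. ] open 0.52 j [ 0.04  0.49  0.6   1.6  -0.29  1.14  0.83]
turn/180 [ 0.0005  0.0004 -0.0004] rows>= 0.01310698160829463 shift/200 [ 0.0169 -0.0021  0.0892] rows>= 0.29058259722026925
```

View pics/d6.png

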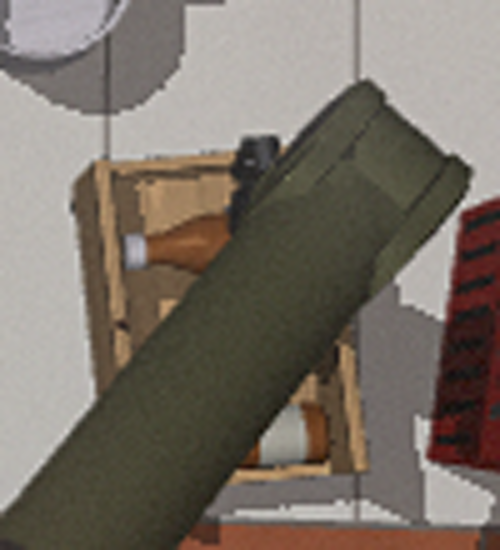

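View pics/d7.png

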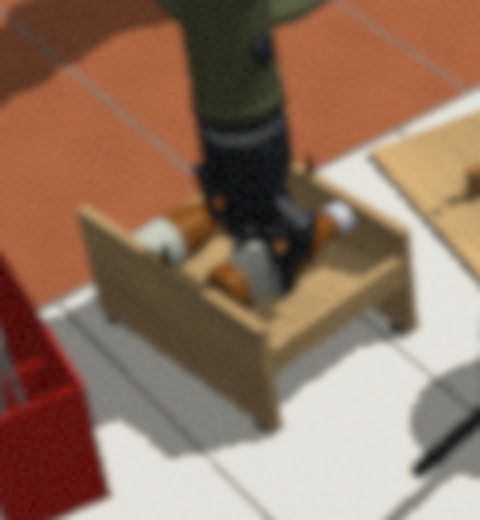

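```bash
python3 - <<'E'
from h import *
t=L("t1")
a=np.radians(7.1)
def rk(p):
    d=np.array(p)-[510.5,-321.5,0];return np.array([d[0]*np.cos(a)+d[1]*np.sin(a),-d[0]*np.sin(a)+d[1]*np.cos(a),p[2]]).round(1)
for x in (121,124): print(rk(onz(t,(x+.5)/5-.5+310,(251.5)/5-.5+150,112)))
E
```

```text
[ 56.8  70.9 112. ]
[ 56.6  68.7 112. ]
```

```bash
python3 -m inch '[0,0,0,0.003,0,0.04,0.6, 0,0,0,0.003,0,0.075,0.6, 0,0,0,0.003,0,0.085,0.6, 0,0,0,0.003,0,0.085,0.6]'; python3 plan.py 567.7 -335.5 87 7.1
```

```text
clock: 7.95
eef_pos: [567.5, -337.6, 88.1]
tool_rot: [-2.081, -2.353, 0.0]
wrist_force: [-0.4, -0.1, -3.1]
opening: 0.52
t 7.95 pos [ 567.5 -337.6   88.1] ty yaw 7.02 F [-0.4 -0.1 -3.1] open 0.52 j [ 0.05  0.51  0.59  1.61 -0.31  1.11  0.84]
turn/180 [-0.0002 -0.0001 -0.0004] rows>= 0.007781691497883581 shift/200 [0.0102 0.0023 0.0057] rows>= 0.038052821965776036
```

```bash
python3 -m inch '[0,0,0,0,0,0.012,0.6, 0,0,0,0,0,0.012,0.6, 0,0,0,0,0,0.012,0.6]'; python3 plan.py 567.7 -335.5 87 7.1
```

```text
clock: 8.32
eef_pos: [567.9, -337.9, 86.4]
tool_rot: [2.081, 2.353, 0.0]
wrist_force: [0.5, -0.6, -1.5]
opening: 0.521
t 8.32 pos [ 567.9 -337.9   86.4] ty yaw 7.02 F [ 0.5 -0.6 -1.5] open 0.521 j [ 0.05  0.51  0.59  1.62 -0.31  1.11  0.84]
turn/180 [ 0.0002  0.0001 -0.0004] rows>= 0.00815947771843299 shift/200 [ 0.0118  0.0007 -0.0031] rows>= 0.03915453679327636
```

```bash
python3 -m inch '[0,0,0,0,0,0.01,0.6, 0,0,0,0,0,0.01,0.6, 0,0,0,0,0,0.01,0.4, 0,0,0,0,0,0.01,0.2, 0,0,0,0,0,0.01,0.1,0,0,0,0,0,0.01,0.1]'; python3 plan.py 567.7 -335.5 86 7.1
python3 -m inch '[0,0,0,0,0,-0.05,0.1, 0,0,0,0,0,-0.2,0.1, 0,0,0,0,0,-0.45,0.1,0,0,0,0,0,-0.7,0.1,0,0,0,0,0,-0.7,0.1]'; python3 plan.py 553 305.5 200 -90.9
python3 - <<'E'
from h import *
from station import *
c=capture("top");crop(c,310,150,100,110,5,"d8")
c=capture("side");crop(c,110,170,120,130,4,"d9")
E
```

```text
clock: 9.07
eef_pos: [567.6, -337.4, 83.7]
tool_rot: [-2.081, -2.353, 0.0]
wrist_force: [-0.5, -0.6, -0.2]
opening: 0.899
t 9.07 pos [ 567.6 -337.4   83.7] ty yaw 7.03 F [-0.5 -0.6 -0.2] open 0.899 j [ 0.05  0.51  0.59  1.62 -0.31  1.11  0.84]
turn/180 [-0.0001 -0.0001 -0.0004] rows>= 0.007397526436942283 shift/200 [ 0.0096  0.0018 -0.0117] rows>= 0.04880878350433331
clock: 9.7
eef_pos: [569.9, -339.6, 230.3]
tool_rot: [2.075, 2.346, 0.005]
wrist_force: [-0.3, 0.9, 0.2]
opening: 0.9
t 9.7 pos [ 569.9 -339.6  230.3] ty yaw 7.02 F [-0.3  0.9  0.2] open 0.9 j [ 0.02  0.39  0.63  1.47 -0.24  1.35  0.79]
turn/180 [ 0.0035 -0.0011  0.544 ] rows>= 9.151366411509795 shift/200 [3.2123 0.3091 0.1366] rows>= 10.336018499054461
```

View pics/d8.png

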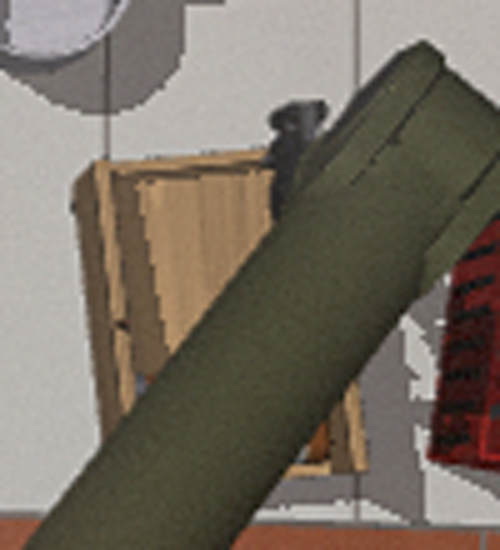

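View pics/d9.png

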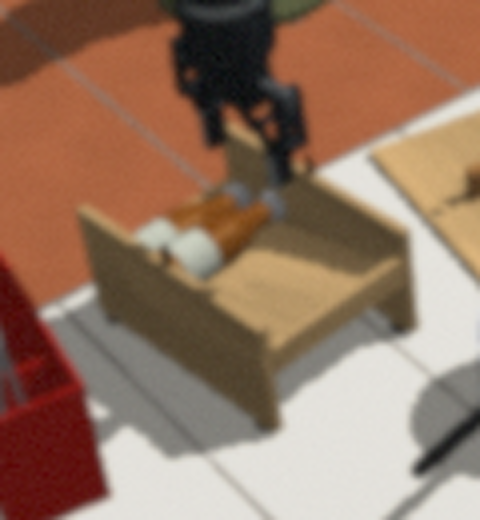

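```bash
python3 -m inch '[0,0,0.05,0.3,0.03,0,0.1, 0,0,0.1,0.6,0.05,0,0.2, 0,0,0.15,0.9,0.09,0,0.2, 0,0,0.18,1,0.1,0,0.2]'; python3 plan.py 565 305.5 200 -90.9
```

```text
clock: 10.3
eef_pos: [562.6, -130.7, 222.1]
tool_rot: [-2.649, -1.682, 0.002]
wrist_force: [0.6, -0.5, -0.5]
opening: 0.803
t 10.3 pos [ 562.6 -130.7  222.1] ty yaw -25.17 F [ 0.6 -0.5 -0.5] open 0.803 j [-0.38  0.2   0.65  1.69 -0.13  1.3  -0.15]
turn/180 [-0.0013  0.0004  0.3651] rows>= 6.142697911352385 shift/200 [ 1.9786 -0.9165  0.1167] rows>= 6.9875619689884845
```

```bash
python3 -m inch '[0,0,0.05,0.28,-0.13,0,0.2, 0,0,0.1,0.56,-0.26,0,0.2, 0,0,0.15,0.84,-0.39,0.05,0.2, 0,0,0.2,1,-0.46,0.05,0.2, 0,0,0.22,1,-0.46,0.05,0.2]'; python3 plan.py 565 305.5 200 -90.9
```

```text
clock: 10.92
eef_pos: [564.0, 88.6, 211.9]
tool_rot: [-3.064, -0.688, 0.006]
wrist_force: [0.6, -0.9, -0.8]
opening: 0.805
t 10.93 pos [564.   88.6 211.9] ty yaw -64.69 F [ 0.6 -0.9 -0.8] open 0.805 j [-0.71  0.19  0.58  1.71 -0.11  1.27 -1.24]
turn/180 [-0.0003  0.0012  0.1456] rows>= 2.4496389276585577 shift/200 [ 0.4683 -0.9783  0.0594] rows>= 3.4760916792494725
```

```bash
python3 -m inch '[0,0,0.05,0.14,-0.29,0,0.2, 0,0,0.1,0.28,-0.58,0,0.2, 0,0,0.146,0.42,-0.85,0.1,0.2, 0,0,0.146,0.468,-0.978,0.25,0.2, 0,0,0.146,0.468,-0.978,0.4,0.2,0,0,0.146,0.468,-0.978,0.4,0.2]'; python3 plan.py 565 305.5 22 -90.9
python3 - <<'E'
from h import *
from station import *
c=capture("top");crop(c,130,140,110,110,5,"e1")
E
```

```text
clock: 11.68
eef_pos: [564.8, 299.3, 129.8]
tool_rot: [3.136, -0.033, -0.011]
wrist_force: [-0.7, -0.4, 0.2]
opening: 0.798
t 11.68 pos [564.8 299.3 129.8] ty yaw -91.21 F [-0.7 -0.4  0.2] open 0.798 j [-0.92  0.41  0.5   1.63 -0.21  1.17 -1.97]
turn/180 [ 0.0016  0.0022 -0.0017] rows>= 0.05401115267608417 shift/200 [ 0.004  -0.0338  0.5386] rows>= 1.7269741044095612
```

View pics/e1.png

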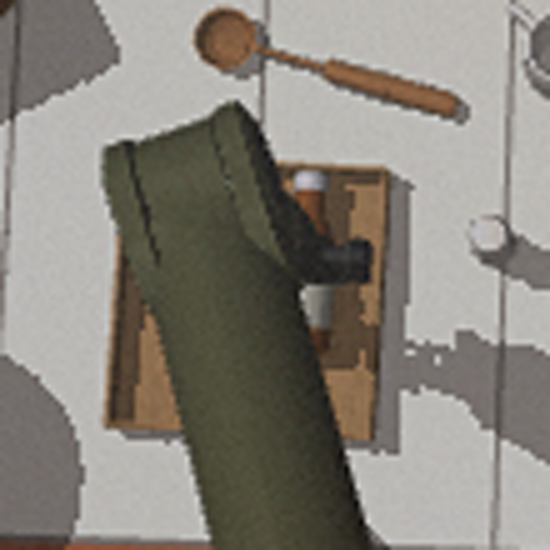

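```bash
python3 -m inch '[0,0,0,0.004,-0.02,0.2,0.2, 0,0,0,0.004,-0.02,0.28,0.2, 0,0,0,0.004,-0.02,0.28,0.2]'; python3 plan.py 565 305.5 22 -90.9
```

```text
clock: 12.1
eef_pos: [568.3, 303.3, 77.8]
tool_rot: [3.14, -0.036, -0.002]
wrist_force: [0.3, -0.0, -0.2]
opening: 0.803
t 12.1 pos [568.3 303.3  77.8] ty yaw -91.31 F [ 0.3 -0.  -0.2] open 0.803 j [-0.91  0.47  0.48  1.66 -0.24  1.07 -1.95]
turn/180 [ 0.0003  0.0004 -0.0023] rows>= 0.03889623529706459 shift/200 [-0.0165 -0.0107  0.2791] rows>= 0.8953869790073978
```

```bash
python3 -m inch '[0,0,-0.002,-0.012,-0.008,0.18,0.2, 0,0,-0.002,-0.012,-0.008,0.26,0.2, 0,0,-0.002,-0.012,-0.008,0.276,0.2, 0,0,-0.002,-0.012,-0.008,0.276,0.2]'; python3 plan.py 565 305.5 22 -90.9
```

```text
clock: 12.6
eef_pos: [567.1, 306.0, 24.0]
tool_rot: [-3.141, 0.025, -0.002]
wrist_force: [-0.2, 0.4, 0.1]
opening: 0.799
t 12.6 pos [567.1 306.   24. ] ty yaw -90.92 F [-0.2  0.4  0.1] open 0.799 j [-0.9   0.53  0.46  1.7  -0.27  0.98 -1.92]
turn/180 [-0.0002 -0.0004 -0.0001] rows>= 0.008630110143732609 shift/200 [-0.0105  0.0027  0.0101] rows>= 0.04743009068759138
```

```bash
python3 -m inch '[0,0,0,-0.008,0.002,0.008,0.2, 0,0,0,-0.008,0.002,0.008,0.2, 0,0,0,-0.008,0.002,0.008,0.6, 0,0,0,-0.008,0.002,0.008,0.6, 0,0,0,-0.008,0.002,0.008,0.6, 0,0,0,-0.008,0.002,0.008,0.6]' 50; python3 plan.py 565 305.5 22 -90.9
python3 -m inch '[0,0,0,0,0,-0.25,0.6, 0,0,0,0,0,-0.5,0.6, 0,0,0,0,0,-0.75,0.6, 0,0,0,0,0,-0.9,0.6,0,0,0,0,0,-0.9,0.6]' ;python3 plan.py 568 -337.5 200 7.1
python3 - <<'E'
from h import *
from station import *
c=capture("top");crop(c,130,140,110,110,5,"e2");pickle.dump(c,open("t2.pkl","wb"))
c=capture("side");crop(c,250,80,140,130,4,"e3")
E
```

```text
clock: 13.35
eef_pos: [565.0, 305.7, 21.9]
tool_rot: [-3.141, 0.025, -0.001]
wrist_force: [-0.6, -0.4, 5.1]
opening: 0.521
t 13.35 pos [565.  305.7  21.9] ty yaw -90.89 F [-0.6 -0.4  5.1] open 0.521 j [-0.9   0.53  0.46  1.7  -0.27  0.97 -1.92]
turn/180 [-0.0002 -0.0002  0.    ] rows>= 0.004965243727913641 shift/200 [-0.      0.001  -0.0003] rows>= 0.0032787552156890356
clock: 13.98
eef_pos: [565.7, 306.0, 203.3]
tool_rot: [-3.139, 0.024, -0.005]
wrist_force: [-0.7, -0.1, -2.8]
opening: 0.522
t 13.97 pos [565.7 306.  203.3] ty yaw -90.89 F [-0.7 -0.1 -2.8] open 0.522 j [-0.95  0.35  0.52  1.55 -0.18  1.29 -1.99]
turn/180 [ 3.000e-04 -1.500e-03 -5.444e-01] rows>= 9.158092956403234 shift/200 [0.0613 3.217  0.0087] rows>= 10.296442239479589
```

View pics/e2.png

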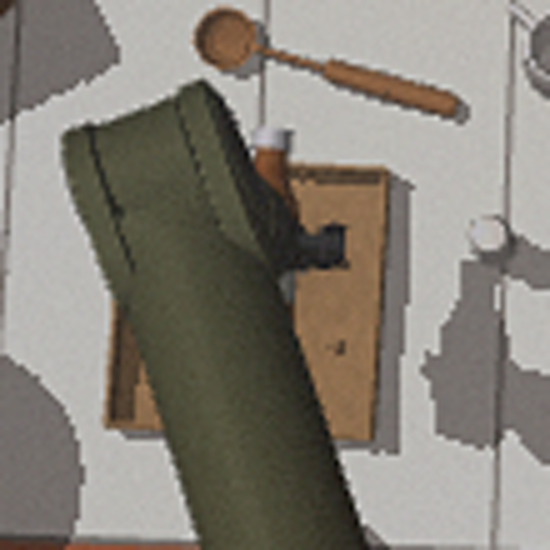

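View pics/e3.png

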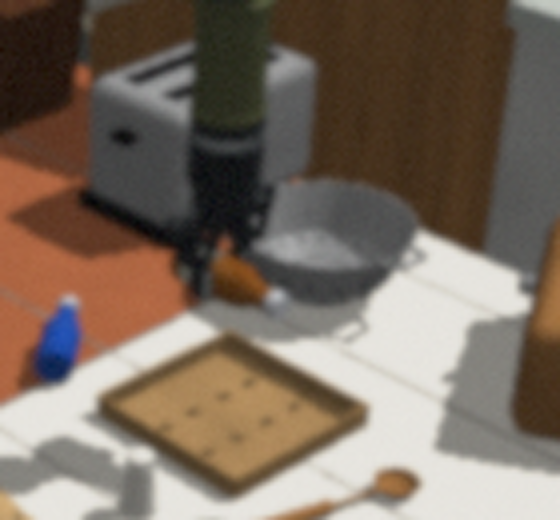

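```bash
python3 -m inch '[0,0,-0.05,0.02,0.3,0,0.6, 0,0,-0.1,0.02,0.6,0,0.6, 0,0,-0.15,0.02,0.9,0,0.6, 0,0,-0.18,0.02,1,0,0.6]'; python3 plan.py 568 -337.5 200 7.1
```

```text
clock: 14.58
eef_pos: [564.2, 99.5, 199.0]
tool_rot: [3.023, 0.848, -0.007]
wrist_force: [0.1, 0.8, -2.5]
opening: 0.525
t 14.57 pos [564.2  99.5 199. ] ty yaw -58.68 F [ 0.1  0.8 -2.5] open 0.525 j [-0.7   0.2   0.54  1.73 -0.11  1.25 -1.15]
turn/180 [-0.0007  0.0014 -0.3654] rows>= 6.147595790272911 shift/200 [-1.1194e+00  1.8764e+00  1.2000e-03] rows>= 6.9918533583967895
```

```bash
python3 -m inch '[0,0,-0.05,-0.16,0.26,0,0.6, 0,0,-0.1,-0.32,0.52,0,0.6, 0,0,-0.15,-0.48,0.78,0,0.6, 0,0,-0.2,-0.6,1,0,0.6, 0,0,-0.22,-0.6,1,0,0.6]'; python3 plan.py 568 -337.5 200 7.1
```

```text
clock: 15.2
eef_pos: [565.3, -134.1, 199.0]
tool_rot: [2.562, 1.818, -0.008]
wrist_force: [-0.2, 1.6, -2.1]
opening: 0.524
t 15.2 pos [ 565.3 -134.1  199. ] ty yaw -19.27 F [-0.2  1.6 -2.1] open 0.524 j [-0.35  0.23  0.62  1.71 -0.13  1.25 -0.04]
turn/180 [-0.0012  0.0011 -0.1465] rows>= 2.4642297133449986 shift/200 [-0.9554  0.3484 -0.002 ] rows>= 3.25422491680207
```

```bash
python3 -m inch '[0,0,-0.05,-0.28,0.1,0,0.6, 0,0,-0.1,-0.56,0.2,0,0.6, 0,0,-0.146,-0.84,0.31,0,0.6, 0,0,-0.146,-0.955,0.348,0.05,0.6, 0,0,-0.146,-0.955,0.348,0.1,0.6, 0,0,-0.146,-0.955,0.348,0.1,0.6]'; python3 plan.py 567.5 -337.5 110 7.1
```

```text
clock: 15.95
eef_pos: [570.9, -328.7, 178.1]
tool_rot: [-2.069, -2.357, 0.001]
wrist_force: [-0.3, 1.1, -1.9]
opening: 0.525
t 15.95 pos [ 570.9 -328.7  178.1] ty yaw 7.44 F [-0.3  1.1 -1.9] open 0.525 j [ 0.01  0.43  0.62  1.53 -0.26  1.27  0.8 ]
turn/180 [-0.0013 -0.0012  0.0019] rows>= 0.043957609429687405 shift/200 [-0.0428 -0.0211  0.3405] rows>= 1.1000754298193558
```

```bash
python3 -m inch '[0,0,0.002,-0.022,-0.015,0,0.6, 0,0,0.002,-0.022,-0.015,0.15,0.6, 0,0,0.002,-0.022,-0.015,0.3,0.6, 0,0,0.002,-0.022,-0.015,0.35,0.6, 0,0,0.002,-0.022,-0.015,0.35,0.6,0,0,0.002,-0.022,-0.015,0.35,0.6]'; python3 plan.py 567.5 -337.5 89 7.1
python3 - <<'E'
from h import *
from station import *
c=capture("top");crop(c,310,150,100,110,5,"e6");pickle.dump(c,open("t3.pkl","wb"))
c=capture("side");crop(c,110,170,120,130,4,"e7")
E
```

```text
clock: 16.7
eef_pos: [570.2, -336.2, 113.0]
tool_rot: [2.079, 2.352, 0.001]
wrist_force: [-0.4, -0.5, -1.8]
opening: 0.52
t 16.7 pos [ 570.2 -336.2  113. ] ty yaw 7.04 F [-0.4 -0.5 -1.8] open 0.52 j [ 0.03  0.49  0.61  1.59 -0.3   1.15  0.83]
turn/180 [ 0.0007  0.0004 -0.0003] rows>= 0.015140106889935398 shift/200 [-0.0047 -0.0146  0.1199] rows>= 0.38669547023823697
```

View pics/e6.png

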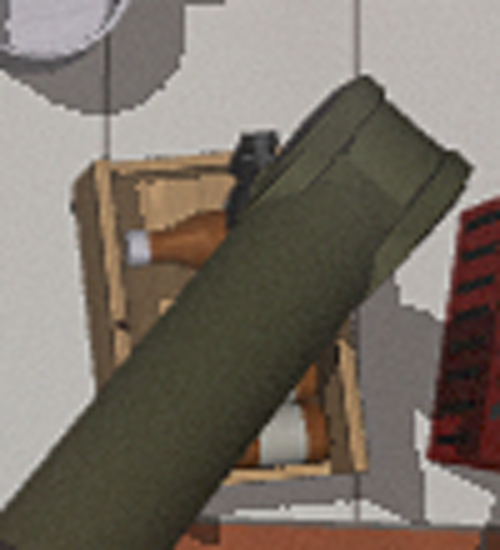

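View pics/e7.png

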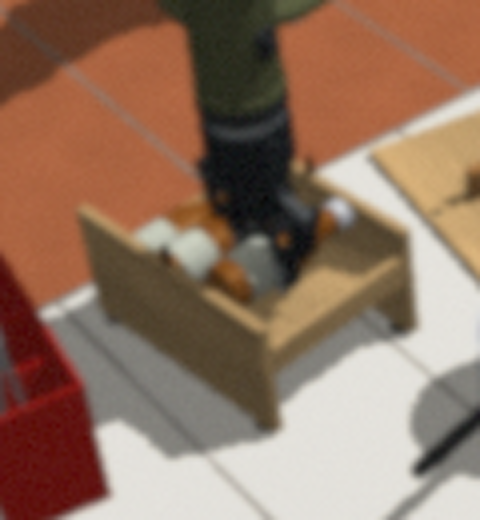

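```bash
python3 -m inch '[0,0,0,-0.004,-0.008,0.05,0.6, 0,0,0,-0.004,-0.01,0.1,0.6, 0,0,0,-0.004,-0.01,0.12,0.6, 0,0,0,-0.004,-0.01,0.13,0.6,0,0,0,-0.004,-0.01,0.135,0.6,0,0,0,-0.004,-0.01,0.135,0.6]'; python3 plan.py 567.5 -337.5 86 7.1
```

```text
clock: 17.55
eef_pos: [566.6, -336.3, 86.0]
tool_rot: [-2.08, -2.351, -0.001]
wrist_force: [-6.2, 4.6, 10.0]
opening: 0.523
t 17.55 pos [ 566.6 -336.3   86. ] ty yaw 7.02 F [-6.2  4.6 10. ] open 0.523 j [ 0.04  0.51  0.6   1.62 -0.31  1.11  0.84]
turn/180 [-0.0003 -0.0007 -0.0004] rows>= 0.015566893320282904 shift/200 [-0.0063  0.0035  0.0001] rows>= 0.023117701149752257
```

```bash
python3 -m inch '[0,0,0,0,0,-0.003,0.6, 0,0,0,0,0,-0.003,0.5, 0,0,0,0,0,-0.003,0.4, 0,0,0,0,0,-0.003,0.2, 0,0,0,0,0,-0.003,0.1,0,0,0,0,0,-0.003,0.1]'; python3 plan.py 567.7 -335.5 86 7.1
python3 -m inch '[0,0,0,0,0,-0.05,0.1, 0,0,0,0,0,-0.2,0.1, 0,0,0,0,0,-0.45,0.1,0,0,0,0,0,-0.7,0.1,0,0,0,0,0,-0.7,0.1]'; python3 plan.py 518 -29 200 -100
python3 - <<'E'
from h import *
from station import *
c=capture("top");crop(c,310,150,100,110,5,"e8")
c=capture("side");crop(c,110,170,120,130,4,"e9")
E
```

```text
clock: 18.3
eef_pos: [567.5, -336.8, 84.8]
tool_rot: [2.081, 2.353, -0.0]
wrist_force: [-0.2, -0.2, -0.1]
opening: 0.9
t 18.3 pos [ 567.5 -336.8   84.8] ty yaw 7.03 F [-0.2 -0.2 -0.1] open 0.9 j [ 0.04  0.51  0.6   1.62 -0.31  1.11  0.84]
turn/180 [-0.      0.     -0.0004] rows>= 0.006903945348261415 shift/200 [ 0.0064  0.002  -0.0062] rows>= 0.029326735125089518
clock: 18.92
eef_pos: [569.6, -338.7, 231.1]
tool_rot: [2.075, 2.346, 0.005]
wrist_force: [0.8, -0.9, -1.0]
opening: 0.9
t 18.93 pos [ 569.6 -338.7  231.1] ty yaw 7.02 F [ 0.8 -0.9 -1. ] open 0.9 j [ 0.01  0.39  0.64  1.47 -0.24  1.35  0.79]
turn/180 [ 0.0035 -0.0014  0.5945] rows>= 10.001577892212197 shift/200 [ 1.5694 -0.0681  0.1465] rows>= 5.04853643415913
```

View pics/e8.png

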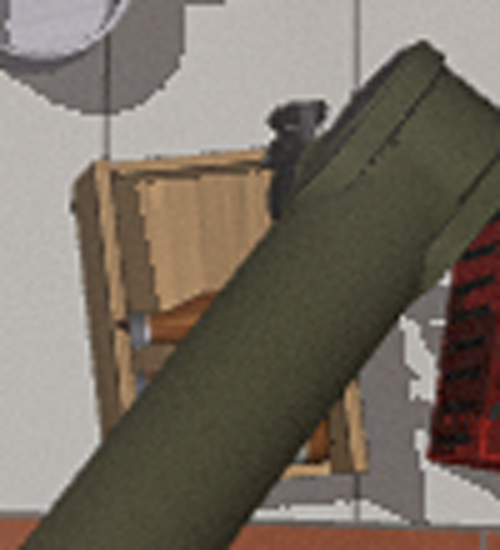

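View pics/e9.png

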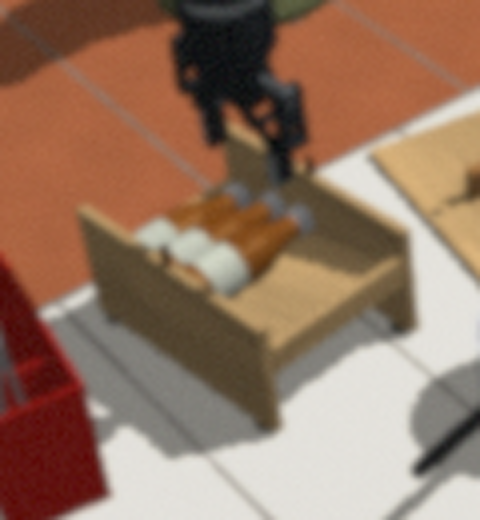

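```bash
python3 - <<'E'
from h import *
from station import *
c=capture("top");f=c["frame"];pickle.dump(c,open("t4.pkl","wb"))
hsv=cv2.cvtColor(f,cv2.COLOR_BGR2HSV)
m=((hsv[...,1]>50)&(hsv[...,0]<30)).astype(np.uint8);m[:165]=0;m[250:]=0;m[:,:240]=0;m[:,312:]=0
cs,_=cv2.findContours(m,cv2.RETR_EXTERNAL,cv2.CHAIN_APPROX_NONE);k=max(cs,key=cv2.contourArea)
w=np.array([onz(c,*p,8)[:2] for p in k[:,0].astype(float)],np.float32)
print(cv2.contourArea(k),cv2.minAreaRect(w))
M=cv2.moments(m);print("centroid",onz(c,M["m10"]/M["m00"],M["m01"]/M["m00"],8))
for z in(125,): print("handle",onz(c,(203.5)/5-.5+235,(222.5)/5-.5+165,44))
crop(c,240,170,70,80,7,"f1")
E
```

```text
2941.0 ((518.2957153320312, -28.63794708251953), (187.264404296875, 257.02337646484375), 80.2544174194336)
centroid [517.32333252 -28.46855826   8.        ]
handle [523.5300647  -28.12606298  44.        ]
```

View pics/f1.png

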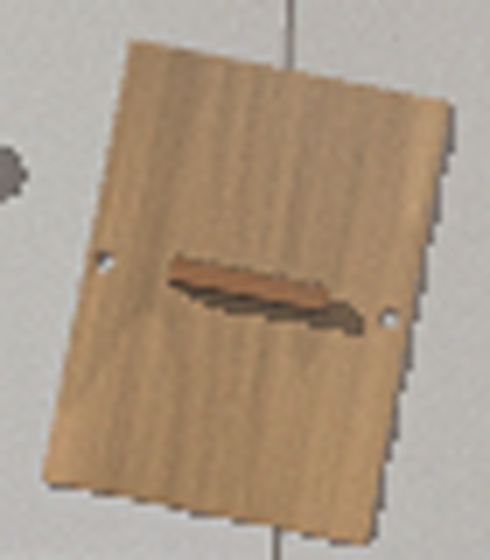

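```bash
python3 plan.py 518.5 -28.5 130 -9.75;  python3 -m inch '[0,0,0.03,0.3,-0.02,0,0.1, 0,0,0.06,0.6,-0.03,0,0.1, 0,0,0.09,0.85,-0.05,0.1,0.1, 0,0,0.09,1,-0.06,0.2,0.2]'; python3 plan.py 518.5 -28.5 100 -9.75
```

```text
t 19.07 pos [ 567.2 -336.4  224.4] ty yaw 7.03 F [-0.1 -0.7 -0.5] open 0.9 j [ 0.01  0.4   0.64  1.47 -0.24  1.35  0.79]
turn/180 [-0.0001 -0.0002  0.0932] rows>= 1.5686020981533177 shift/200 [ 1.5572 -0.053   0.4735] rows>= 5.211124280980645
clock: 19.58
eef_pos: [529.9, -136.0, 182.9]
tool_rot: [-2.387, -2.038, 0.001]
wrist_force: [0.2, -1.4, 0.4]
opening: 0.801
t 19.57 pos [ 529.9 -136.   182.9] ty yaw -9.01 F [ 0.2 -1.4  0.4] open 0.801 j [-0.36  0.16  0.62  1.81 -0.1   1.21  0.13]
turn/180 [-0.0008 -0.0004  0.0041] rows>= 0.07123305778748794 shift/200 [ 0.5217 -0.1392  0.4156] rows>= 2.180392075306131
```

```bash
python3 -m inch '[0,0,0.004,0.25,-0.06,0.1,0.4, 0,0,0.004,0.5,-0.12,0.3,0.4, 0,0,0.004,0.5,-0.12,0.4,0.4,  0,0,0.004,0.5,-0.12,0.4,0.4]'; python3 plan.py 518.5 -28.5 27 -9.75
```

```text
clock: 20.08
eef_pos: [520.7, -36.5, 102.1]
tool_rot: [-2.401, -2.021, 0.008]
wrist_force: [-1.0, -1.0, -0.1]
opening: 0.598
t 20.07 pos [520.7 -36.5 102.1] ty yaw -9.81 F [-1.  -1.  -0.1] open 0.598 j [-0.47  0.19  0.54  1.95 -0.11  1.04 -0.06]
turn/180 [-0.0019  0.0006 -0.0003] rows>= 0.03450561747600627 shift/200 [ 0.0385 -0.0154  0.3756] rows>= 1.2092708152065281
```

```bash
python3 -m inch '[0,0,0,0.03,-0.01,0.1,0.4, 0,0,0,0.03,-0.01,0.18,0.4, 0,0,0,0.03,-0.01,0.18,0.4,0,0,0,0.03,-0.01,0.18,0.4]'; python3 plan.py 518.5 -28.5 27 -9.75
python3 - <<'E'
from h import *
from station import *
c=capture("top");crop(c,240,170,70,80,6,"f2")
E
```

```text
clock: 20.58
eef_pos: [522.8, -31.6, 69.5]
tool_rot: [2.405, 2.02, 0.001]
wrist_force: [0.2, 0.4, 0.5]
opening: 0.601
t 20.57 pos [522.8 -31.6  69.5] ty yaw -9.95 F [0.2 0.4 0.5] open 0.601 j [-0.46  0.23  0.53  1.97 -0.14  0.97 -0.04]
turn/180 [ 0.0003 -0.     -0.0011] rows>= 0.019411087921315275 shift/200 [ 0.0116 -0.0242  0.2125] rows>= 0.6853566827982227
```

View pics/f2.png

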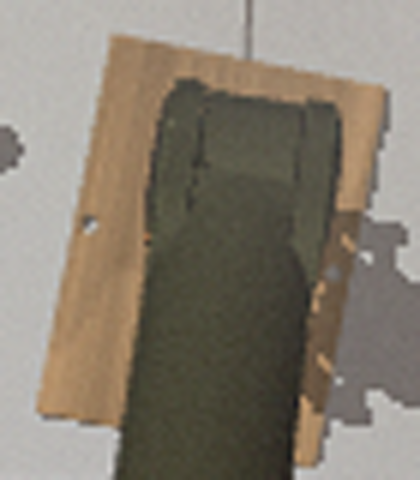

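```bash
python3 -m inch '[0,0,-0.001,0.01,-0.02,0.1,0.4, 0,0,-0.001,0.01,-0.02,0.17,0.4, 0,0,-0.001,0.01,-0.02,0.205,0.4,0,0,-0.001,0.01,-0.02,0.205,0.4,0,0,-0.001,0.01,-0.02,0.205,0.4]'; python3 plan.py 518.5 -28.5 27 -9.75
```

```text
clock: 21.25
eef_pos: [519.3, -28.4, 28.4]
tool_rot: [2.401, 2.025, 0.001]
wrist_force: [-0.4, -0.2, 0.0]
opening: 0.597
t 21.25 pos [519.3 -28.4  28.4] ty yaw -9.73 F [-0.4 -0.2  0. ] open 0.597 j [-0.45  0.29  0.51  2.01 -0.18  0.88 -0.01]
turn/180 [ 0.0003 -0.0001  0.0001] rows>= 0.0055542339965850545 shift/200 [-0.001  -0.0039  0.007 ] rows>= 0.02598853268016488
```

Now grip firmly.

```bash
python3 -m inch '[0,0,0,0,0,0.004,0.6, 0,0,0,0,0,0.004,0.8, 0,0,0,0,0,0.004,1, 0,0,0,0,0,0.004,1,0,0,0,0,0,0.004,1,0,0,0,0,0,0.004,1]' 90; python3 plan.py 518.5 -28.5 27 -9.75
```

```text
clock: 22.0
eef_pos: [519.1, -28.3, 27.6]
tool_rot: [2.401, 2.025, 0.001]
wrist_force: [-1.4, -0.4, 5.4]
opening: 0.15
t 22.0 pos [519.1 -28.3  27.6] ty yaw -9.71 F [-1.4 -0.4  5.4] open 0.15 j [-0.45  0.29  0.51  2.01 -0.18  0.88 -0.01]
turn/180 [ 0.0002 -0.0001  0.0002] rows>= 0.004935957806550223 shift/200 [-0.0014 -0.0028  0.0029] rows>= 0.013434050954465374
```

```bash
python3 -m inch '[0,0,0,0,0,-0.1,1, 0,0,0,0,0,-0.35,1, 0,0,0,0,0,-0.65,1, 0,0,0,0,0,-0.9,1,0,0,0,0,0,-1,1,0,0,0,0,0,-1,1]'; python3 plan.py 511 -321.5 220 7.1
```

```text
clock: 22.75
eef_pos: [519.3, -28.2, 227.9]
tool_rot: [2.401, 2.025, 0.004]
wrist_force: [-0.2, 0.3, -2.6]
opening: 0.15
t 22.75 pos [519.3 -28.2 227.9] ty yaw -9.71 F [-0.2  0.3 -2.6] open 0.15 j [-0.52  0.05  0.54  1.81 -0.03  1.29 -0.14]
turn/180 [ 0.0007 -0.0002 -0.0934] rows>= 1.5709166802236298 shift/200 [-1.4525  0.2061  0.0383] rows>= 4.696263537341066
```

```bash
python3 -m inch '[0,0,-0.02,-0.2,0.03,0,1, 0,0,-0.04,-0.45,0.06,0,1, 0,0,-0.07,-0.7,0.1,0,1, 0,0,-0.092,-0.9,0.13,0,1,0,0,-0.092,-0.95,0.14,0,1,0,0,-0.092,-0.95,0.14,0,1]'; python3 plan.py 511 -321.5 220 7.1
```

```text
clock: 23.5
eef_pos: [513.4, -220.1, 225.3]
tool_rot: [-2.085, -2.346, 0.002]
wrist_force: [0.2, 0.9, -3.6]
opening: 0.147
t 23.5 pos [ 513.4 -220.1  225.3] ty yaw 6.74 F [ 0.2  0.9 -3.6] open 0.147 j [-0.28  0.16  0.7   1.73 -0.11  1.29  0.57]
turn/180 [-0.0009 -0.0003 -0.002 ] rows>= 0.03725016710475541 shift/200 [-0.5019 -0.0715  0.0261] rows>= 1.6245292392466057
```

```bash
python3 - <<'E'
from h import *
from station import *
c=capture("top");crop(c,270,150,130,110,6,"g1");pickle.dump(c,open("t5.pkl","wb"))
c=capture("side");crop(c,110,140,150,150,4,"g2");pickle.dump(c,open("s5.pkl","wb"))
E
python3 plan.py 511 -321.5 220 7.1
```

```text
t 23.6 pos [ 514.3 -218.3  225.9] ty yaw 6.95 F [ 0.3  0.4 -3. ] open 0.146 j [-0.28  0.16  0.7   1.73 -0.11  1.3   0.57]
turn/180 [-0.0005 -0.0005 -0.0008] rows>= 0.018878644675470332 shift/200 [-0.5103 -0.0787  0.0288] rows>= 1.6549525161334473
```

View pics/g1.png

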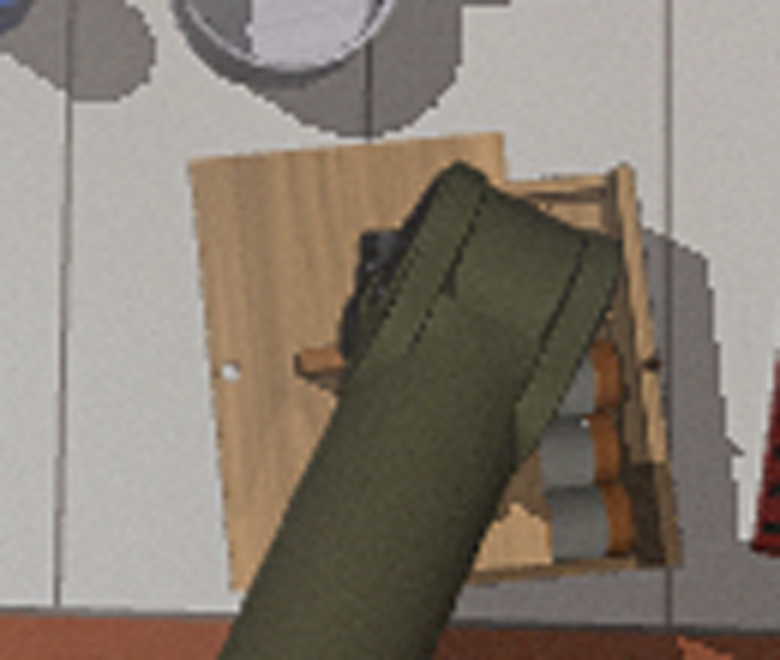

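View pics/g2.png

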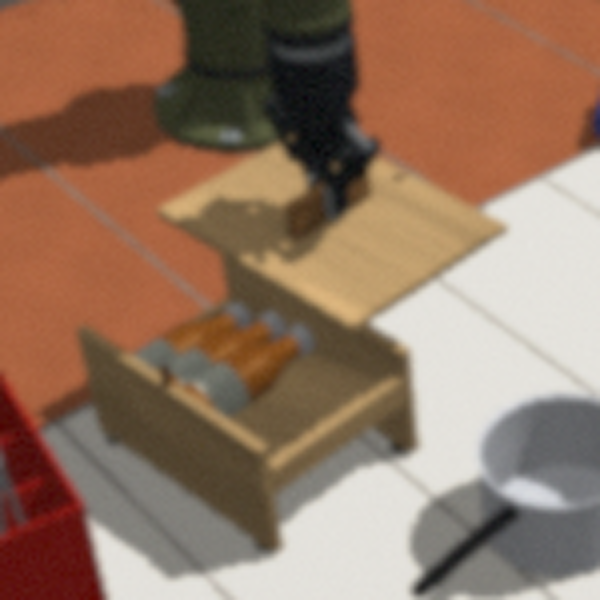

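```bash
python3 - <<'E'
from h import *
t=L("t5")
tcp=np.array([514.0,-219,225.6]);zt=tcp[2]-19.6
p=onz(t,230.5/6-.5+270,371.5/6-.5+150,zt);print("hole",p)
q=[onz(t,(x+.5)/6-.5+270,(y+.5)/6-.5+150,zt) for x,y in((190,160),(501,133),(233,589))]
print(np.array(q).round(1))
d=q[0]-q[2];print("yaw x",np.degrees(np.arctan2(d[1],d[0])),np.linalg.norm(d));d=q[0]-q[1];y=np.arctan2(-d[0],d[1]);print("yaw y",np.degrees(y),np.linalg.norm(d))
print("ctr from corners",(q[1]+q[2])/2)
a=np.radians(7.0);print("ctr from hole",p-82*np.array([-np.sin(a),np.cos(a),0]))
E
```

```text
hole [ 503.7361034  -138.27004846  206.        ]
[[ 628.4 -112.6  206. ]
 [ 649.8 -296.5  206. ]
 [ 376.5 -142.1  206. ]]
yaw x 6.683962856325759 253.68901643274117
yaw y 6.613641988548434 185.19380076124423
ctr from corners [ 513.12947394 -219.29935389  206.        ]
ctr from hole [ 513.72938956 -219.6588329   206.        ]
```

```bash
python3 - <<'E'
from h import *
t=L("top0");a=L("t5")
f=np.hstack([cv2.resize(x["frame"][v:v+22,u:u+22],None,fx=17,fy=17,interpolation=cv2.INTER_CUBIC) for x,u,v in((t,323,204),(t,367,199))]);cv2.imwrite("pics/g3.png",f)
def pr(x,y,z,ox=511,oy=-322,yaw=7.1):
    a=np.radians(yaw);return proj(t,[ox+x*np.cos(a)-y*np.sin(a),oy+x*np.sin(a)+y*np.cos(a),z])
for y in(82,-82):
  for z in(125,147): print(y,z,pr(0,y,z), ((pr(0,y,z)-([323,204] if y>0 else [367,199])+.5)*17-.5).round())
for x in(125,-125):
  for y in(88,76,-76,-88): print(x,y,pr(x,y,125),((pr(x,y,125)-[320,170]+.5)*7-.5).round())
E
```

```text
82 125 [333.27597335 214.7831773 ] [183. 191.]
82 147 [334.24542923 214.32738691] [199. 184.]
-82 125 [377.34117806 210.55471205] [184. 204.]
-82 147 [378.88564754 210.04400388] [210. 196.]
125 88 [327.86492841 181.63263886] [58. 84.]
125 76 [331.06556078 181.32723926] [80. 82.]
125 -76 [371.57844138 177.46156013] [364.  55.]
125 -88 [374.77458133 177.15658919] [386.  53.]
-125 88 [335.52289404 248.79168798] [112. 555.]
-125 76 [338.7758193 248.4777514] [134. 552.]
-125 -76 [379.95013555 244.50405902] [423. 525.]
-125 -88 [383.1984199  244.19057032] [445. 522.]
```

View pics/g3.png

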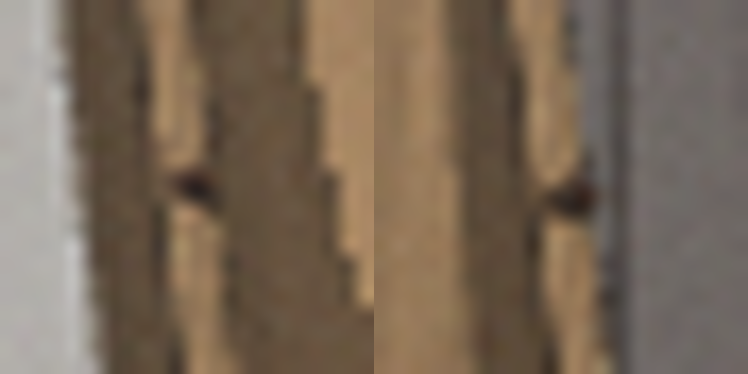

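```bash
python3 -m inch '[0,0,-0.001,-0.25,-0.04,0,1, 0,0,-0.001,-0.45,-0.07,0,1, 0,0,-0.001,-0.51,-0.077,0.03,1, 0,0,-0.001,-0.51,-0.077,0.1,1,0,0,-0.001,-0.51,-0.077,0.17,1,0,0,-0.001,-0.51,-0.077,0.17,1,0,0,-0.001,-0.51,-0.077,0.17,1]'; python3 plan.py 512 -321.5 180 7.2
```

```text
clock: 24.48
eef_pos: [511.6, -322.5, 193.1]
tool_rot: [-2.079, -2.355, -0.001]
wrist_force: [-0.2, 0.2, -2.3]
opening: 0.148
t 24.48 pos [ 511.6 -322.5  193.1] ty yaw 7.11 F [-0.2  0.2 -2.3] open 0.148 j [-0.1   0.31  0.75  1.66 -0.22  1.26  0.82]
turn/180 [ 0.0001 -0.0001 -0.0005] rows>= 0.009077483059665218 shift/200 [0.0045 0.0025 0.0657] rows>= 0.2110354660833126
```

```bash
python3 -m inch '[0,0,-0.0005,0.004,0.002,0.03,1, 0,0,-0.0005,0.004,0.002,0.06,1, 0,0,-0.0005,0.004,0.002,0.07,1, 0,0,-0.0005,0.004,0.002,0.07,1]'; python3 plan.py 512 -321.5 152.6 7.2
python3 - <<'E'
from h import *
from station import *
c=capture("top");crop(c,310,160,90,95,7,"h1");pickle.dump(c,open("t6.pkl","wb"))
c=capture("side");crop(c,110,140,150,150,4,"h2");pickle.dump(c,open("s6.pkl","wb"))
E
python3 plan.py 512 -321.5 152.6 7.2
```

```text
clock: 24.98
eef_pos: [511.3, -322.6, 178.9]
tool_rot: [-2.079, -2.355, 0.0]
wrist_force: [-0.5, 0.4, -1.4]
opening: 0.15
t 24.98 pos [ 511.3 -322.6  178.9] ty yaw 7.11 F [-0.5  0.4 -1.4] open 0.15 j [-0.1   0.32  0.75  1.68 -0.23  1.23  0.83]
turn/180 [-0.0001 -0.0001 -0.0005] rows>= 0.008844069120255786 shift/200 [0.0049 0.004  0.1314] rows>= 0.4209490775158972
t 25.07 pos [ 511.5 -322.7  179.2] ty yaw 7.11 F [ 0.1  0.1 -2.2] open 0.147 j [-0.1   0.32  0.75  1.68 -0.23  1.23  0.83]
turn/180 [ 0.0001  0.     -0.0005] rows>= 0.008918139990300646 shift/200 [0.0057 0.0031 0.1331] rows>= 0.426303407665636
```

View pics/h1.png

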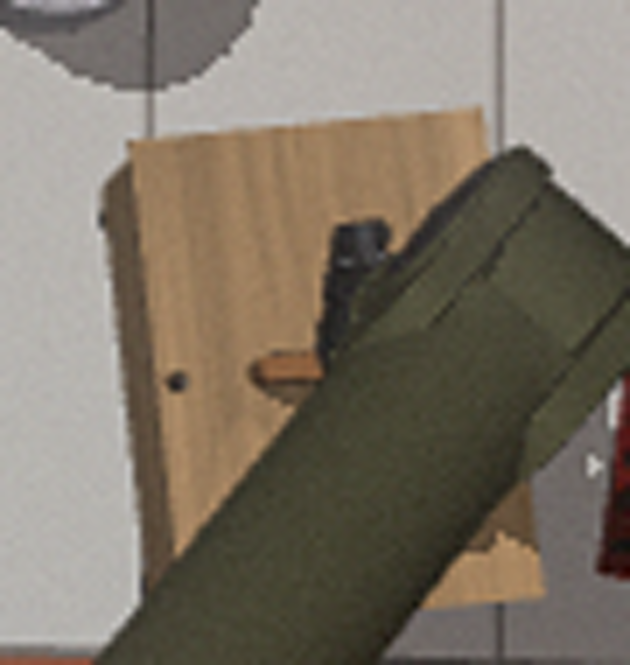

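View pics/h2.png

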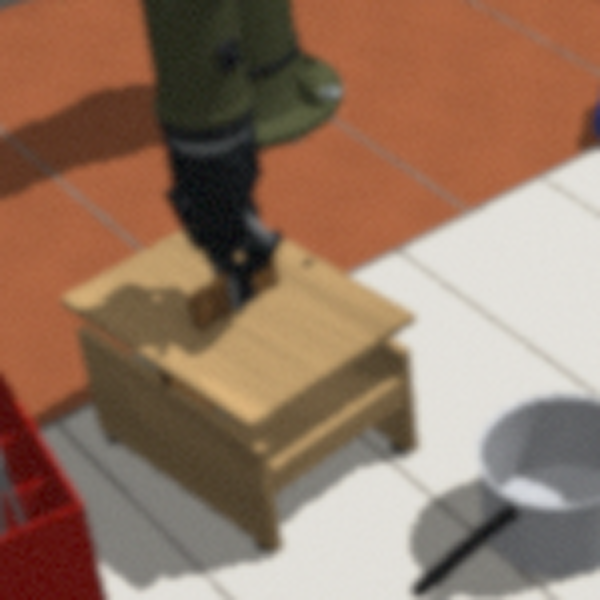

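```bash
python3 - <<'E'
from h import *
t=L("t6");z=179.1-19.6
p=onz(t,177.5/7-.5+310,380.5/7-.5+160,z)
a=np.radians(7.1);pin=np.array([511.4-82*np.sin(a),-322+82*np.cos(a),z]);print(p,pin,p-pin)
def P(x,y):return onz(t,(x+.5)/7-.5+310,(y+.5)/7-.5+160,z)
q=[P(130,143),P(480,107),P(545,597)]
d=q[1]-q[2];print("yaw x",np.degrees(np.arctan2(d[1],d[0])),np.linalg.norm(d));d=q[0]-q[1];y=np.arctan2(-d[0],d[1]);print("yaw y",np.degrees(y),np.linalg.norm(d));print("ctr",(q[0]+q[2])/2)
E
```

```text
[ 501.61767485 -240.80069706  159.5       ] [ 501.26467891 -240.62878109  159.5       ] [ 0.35299595 -0.17191597  0.        ]
yaw x 7.441101459864397 255.9833910251131
yaw y 7.526793566007209 184.02778215602072
ctr [ 510.07224684 -322.88640405  159.5       ]
```

```bash
python3 -m inch '[0,0,0,0.002,0.001,0.02,1, 0,0,0,0.002,0.001,0.04,1, 0,0,0,0.002,0.001,0.06,1, 0,0,0,0.002,0.001,0.075,1,0,0,0,0.002,0.001,0.075,1]'; python3 plan.py 511.7 -322 152.6 7.1
```

```text
clock: 25.7
eef_pos: [511.7, -322.4, 163.9]
tool_rot: [2.079, 2.355, -0.0]
wrist_force: [1.0, -1.2, -2.8]
opening: 0.151
t 25.7 pos [ 511.7 -322.4  163.9] ty yaw 7.11 F [ 1.  -1.2 -2.8] open 0.151 j [-0.09  0.33  0.74  1.7  -0.24  1.2   0.83]
turn/180 [0.0001 0.0002 0.0001] rows>= 0.0030487316606309317 shift/200 [0.002  0.0002 0.0566] rows>= 0.18130841656572294
```

Underside is ~11 mm above seat with no contact force: both pins are entering the holes. Continuing.

```bash
python3 -m inch '[0,0,0,0.001,0,0.015,1, 0,0,0,0.001,0,0.03,1, 0,0,0,0.001,0,0.045,1, 0,0,0,0.001,0,0.054,1,0,0,0,0.001,0,0.054,1]'; python3 plan.py 511.7 -322 152.6 7.1
```

```text
clock: 26.32
eef_pos: [511.8, -322.3, 153.3]
tool_rot: [2.079, 2.354, -0.0]
wrist_force: [2.3, -3.8, -2.6]
opening: 0.149
t 26.32 pos [ 511.8 -322.3  153.3] ty yaw 7.11 F [ 2.3 -3.8 -2.6] open 0.149 j [-0.09  0.35  0.74  1.71 -0.25  1.18  0.84]
turn/180 [0.0002 0.0003 0.0001] rows>= 0.005867214958703894 shift/200 [ 0.0018 -0.0005  0.0035] rows>= 0.01270129690353056
```

Small lateral force from pin contact (≈4 N), nearly down. Press to seat.

```bash
python3 -m inch '[0,0,0,0,0,0.006,1, 0,0,0,0,0,0.01,1, 0,0,0,0,0,0.01,1]'; python3 plan.py 511.7 -322 152.6 7.1
```

```text
clock: 26.7
eef_pos: [511.9, -322.4, 152.6]
tool_rot: [2.079, 2.354, 0.001]
wrist_force: [1.0, -2.4, 5.0]
opening: 0.15
t 26.7 pos [ 511.9 -322.4  152.6] ty yaw 7.1 F [ 1.  -2.4  5. ] open 0.15 j [-0.09  0.35  0.74  1.71 -0.25  1.18  0.84]
turn/180 [0.0004 0.0001 0.    ] rows>= 0.007099190548146126 shift/200 [ 0.0021 -0.0007  0.0001] rows>= 0.007217183398230764
```

Seated (contact 5 N at z = 152.6). Release and lift away.

```bash
python3 -m inch '[0,0,0,0,0,0,0.8, 0,0,0,0,0,0,0.6, 0,0,0,0,0,0,0.45, 0,0,0,0,0,0,0.45]'; python3 plan.py 511.7 -322 152.6 7.1
python3 -m inch '[0,0,0,0,0,-0.06,0.45, 0,0,0,0,0,-0.15,0.45, 0,0,0,0,0,-0.4,0.45, 0,0,0,0,0,-0.6,0.45]'
python3 -m inch '[0,0,0,0.2,0,0,0.45, 0,0,0,0.5,0,0,0.45, 0,0,0,0.8,0,0,0.45, 0,0,0,1,0,0,0.45, 0,0,0,1,0,0,0.45]'
python3 - <<'E'
from h import *
from station import *
c=capture("top");crop(c,310,160,90,95,6,"i1");cv2.imwrite("pics/i0.png",c["frame"]);pickle.dump(c,open("t7.pkl","wb"))
c=capture("side");crop(c,90,170,150,130,5,"i2");pickle.dump(c,open("s7.pkl","wb"))
E
```

```text
clock: 27.2
eef_pos: [511.5, -321.7, 151.1]
tool_rot: [-2.079, -2.355, -0.0]
wrist_force: [0.9, 0.1, 0.4]
opening: 0.548
t 27.2 pos [ 511.5 -321.7  151.1] ty yaw 7.12 F [0.9 0.1 0.4] open 0.548 j [-0.09  0.35  0.74  1.71 -0.25  1.18  0.84]
turn/180 [-0.0001 -0.0002  0.0001] rows>= 0.004133374209858391 shift/200 [-0.0018  0.001  -0.0076] rows>= 0.0252822097383957
clock: 27.7
eef_pos: [511.8, -322.5, 274.7]
tool_rot: [2.078, 2.353, 0.001]
wrist_force: [1.0, 0.1, 0.3]
opening: 0.55
clock: 28.32
eef_pos: [487.2, -119.9, 272.8]
tool_rot: [2.071, 2.361, 0.005]
wrist_force: [-0.3, -1.2, 0.5]
opening: 0.548
```

View pics/i1.png

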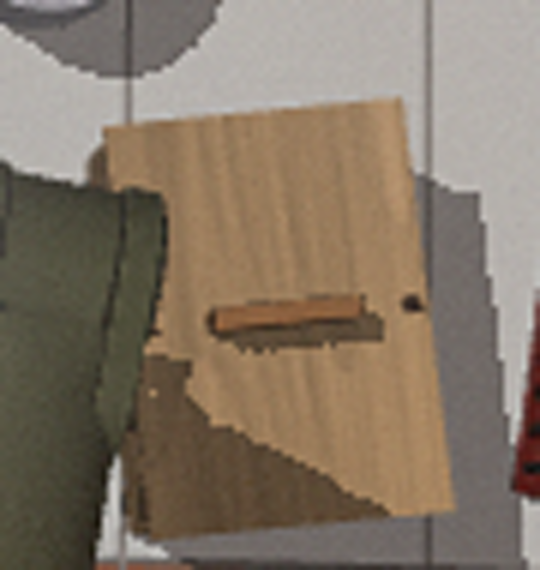

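View pics/i2.png

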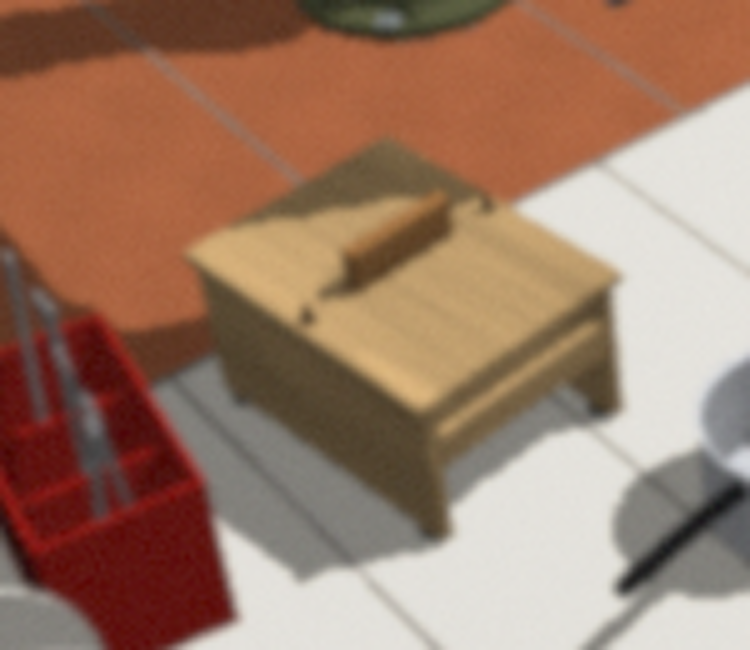

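View pics/i0.png

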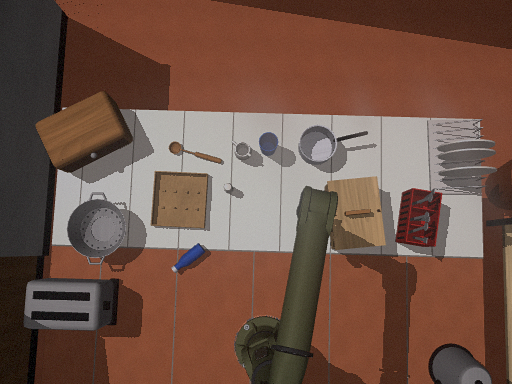

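The side crop shows the lid flush on the rack. Both pins stand up through it, at (307,313) and (485,204). In the top view the other things stand where they did at the start. Handing in.

```bash
python3 -m inch '[0,0,0,0,0,0,0.45, 0,0,0,0,0,0,0.45]'; python3 -c "
from station import *
print(sign_off())"
```

```text
clock: 28.68
eef_pos: [486.8, -124.9, 271.5]
tool_rot: [2.082, 2.352, -0.0]
wrist_force: [0.2, -0.1, -1.0]
opening: 0.552
the job is handed in; nothing more can be done
None
```

I laid both bottles from the tray into the rack, set the lid on its two pins, and handed the job in at about 28.7 s. `sign_off()` gave no verdict, so this rests on my own checks.

- **Bottles:** Both were laid at the feed point and rolled down behind the first. The last pictures before the lid went on show all three packed at the front stop, lying square, with necks to the rack's left. Under the lid I could not see them again.
- **Lid:** It came down onto the rack at about 5 N with the tool at the height worked out for a seated lid. The final side view shows it flush with both pins standing through its holes, and the top view shows the right pin; the arm hid the left one there.
- **Surroundings:** The other kitchen things look unmoved in the final top view, which I compared by eye only. The gripper stood clear of everything at hand-in.

**Problems along the way:**
- The first grip on the left bottle was too high, so I opened and gripped again about 10 mm lower.
- The second bottle touched down with about 10 N of upward force and a few newtons sideways, then rolled away normally once released.
- One two-view measurement of the first bottle's cap disagreed by 6 mm, because the side view is blurry. I relied on the top view for placing.

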